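Shake down and pull the dust filter for inspection

ROBOT

A 7-joint arm with a two-finger parallel gripper is mounted at the origin on a cart in front of the work surface, level with it; the furniture and walls round the work are solid. World frame = base frame: x ahead of the robot, y to its left, z up, the work surface at z = 0. Lengths are in m, angles in rad, forces in N, time in s.
With the tool pointing down it reaches from about 0.4 to 0.875 m from the base axis. Payload 4.4 kg.
Tool frame: the origin (TCP) lies at the very end of the fingers, on their centre line; the grasp point (between the pads) lies 19 mm behind it (r.pinch_z is the distance from the TCP to the grasp point, in m); z points along the fingers, y is the direction in which the jaws open and shut (so a half turn about z gives the same grasp; the last joint's range is limited). The gripper opens to 85 mm and grips with 20 to 120 N. Pads are 22 mm wide; open, the fingers measure 114 mm over their backs; the gripper's body (76 mm by 85 mm) begins 54 mm behind the grasp point. The pads swing forward as they close: fully open they stand 13 mm farther back than shut.
Start: joints at [-1.272, 0.628, 0.038, 1.517, -0.027, 0.996, -0.02], TCP at [0.232, 0.607, 0.211] pointing down, gripper open.
Joint ranges: [-3.06, 3.06], [-0.37, 2.12], [-1.25, 1.32], [0.18, 2.47], [-1.1, 4.24], [0.23, 1.98], [-2.94, 2.94]. Speed limits (rad/s): [2.57, 2.57, 3.14, 3.14, 3.14, 3.14, 3.14].

INTERFACE

Orientations are given as a 3x3 rotation matrix whose columns are the frame's x, y, z axes.
In Python, from bench import r, eyes gives the robot as it stands.
- The arm moves only by the tool carry_out, never from a script. Its argument "deltas" is one flat list of numbers, 7 for each row, row after row: the turn, a rotation vector about the tool's x, y, z in rad, then the shift along the tool's x, y, z in mm, then the opening in per cent of the stroke, from 0 (shut) to 100 (fully open). A call has 1 to 8 rows; each row shifts and turns the pose as measured when the row begins, along the tool's axes as they then stand; what a row does not reach is not made up. A row lasts 1/10 s, in which the tool goes at most 50 mm and 8.59 degrees, less where a joint would pass 70% of its speed; a pose out of reach is approached as far as the arm can. A call is refused whole if a number of a shift passes 50 or a number of a turn 0.15, either way. A call with a gripper value outside its range is refused whole. The fingers move at their own pace and stop on an object; "newtons" is the grip in N (left out, the last holds). Time passes only in rows, so rows that do not move let the fingers close. It gives the time, the measured TCP pose, the force and the opening at its end, in the units of the state.
- r.observe(): the state, without advancing time (a new reading comes with each control period).
- eyes.get_image(name): name is "side" or "top" or "wrist"; returns a dict with "pixels" (400x640x3 uint8, red, green, blue), "fx", "fy", "cx", "cy" (pixels), "T" (4x4, takes a point from camera to world coordinates). Camera axes: x right, y down, z forward; pixel columns grow to the right and rows downward; lengths in m; the calibration is good to about 2 mm. A picture is of the moment at which its call begins. There is no depth.
- r.close_job(): hands the job in, once; it reports no verdict.
The state is a dict: "time": time; "joint_positions": joint angles; "joint_velocities": joint speeds; "joint_torque": joint torques, N m; "eef_pos": TCP position; "ee_rot": TCP orientation; "force": force on the tool from outside, world axes, zero at the start; "wrist_torque": the same for the moment, N m; "finger_gap": finger opening in m.
Only numpy, scipy, OpenCV 4.12 (cv2) and the standard library are available. Lean on these libraries where they do the work, as an engineer would, in place of code of your own. Each camera call takes 0.05 s, during which the arm holds its last target.

TASK

Check the filter of the bench dust unit: first knock the dust off it by pulling the shaker knob on the unit's front right out to its stop and pushing it fully home again, then swing the cover flap up and back past upright so that it stays open, and draw the filter plate with the yellow pull tab up out of its guides. Turn the plate a quarter turn so that its pleated face is parallel to the unit's front panel, and finish while still holding it there, upright and still, well clear above the open unit. Leave the knob home and the flap open, and do not push the other things on the bench about.

Things in the scene. Friction and masses are not known exactly. Their poses are not given: they have to be found in the camera images.
- filter_unit: blue-grey sheet-metal bench dust filter unit, fixed, 124 deep (x) by 164 wide (y), open rim 120 mm above the bench, covered by a flap (top at 127 mm). Origin: centre of its footprint, on the bench. x points from its front panel to its rear, y to the left seen from the front, z up. The front panel (x = -62 mm) looks roughly at the robot. The filter plate stands inside, edge on to the front
- shaker (a joint): slide of the filter-shaker rod: 0 = home, grows to 0.030 m at the outer stop, as the knob is pulled straight out of the front (along -x of filter_unit). A spring detent holds it at each end; it resists with up to about 10 N until past mid-travel (0.015 m), then snaps on towards the other end
- shaker_knob (a point): centre of the black shaker knob with a red end disc, a round knob 25 mm in diameter and 22 mm long with its axis along x of filter_unit; 78 mm above the bench, on the front panel's right half (y = -42 mm), 36 mm in front of the panel when home. It moves with the rod and can be pinched from its two sides, from above
- flap (a joint): hinge of the cover flap: 0 = closed (it may start up to 0.06 ajar), grows as the front edge swings up and back; 1.57 rad = upright, stop at 1.92 rad. The hinge axis runs along y of filter_unit. The hinge is stiff: the flap (0.2 kg) stays wherever it is left; lifting it at the grip takes about 3 N
- flap_grip (a point): centre of the flap's red grip barrel, 15 mm in diameter, 26 mm long along the unit's y, on a black arm that sticks out of the flap's front edge; when closed 26 mm in front of the front panel and 124 mm above the bench, 34 mm left of the unit's middle, 153 mm from the hinge axis. Pinched at its two flat ends it turns between the finger pads as the flap swings
- flap_hinge (a point): point on the flap's hinge axis, at the unit's rear rim, level with flap_grip (same y of filter_unit), 124 mm above the bench, 65 mm behind the unit's middle
- filter_plate: filter plate, loose, 0.11-0.23 kg: aluminium frame, cream pleats; 84 long (x) by 20 thick (y) by 76 mm high, yellow tab on top. Origin: centre of its lower edge; y across its pleated faces, z up. It starts 10 mm above the bench, 4 mm in front of the unit's middle, axes parallel to its, with 1.7 mm play in guides at its front and rear edges that end 80 mm up; it must rise 110 mm to clear the rim
- filter_tab (a point): middle of the yellow pull tab's grip part, 93 mm above the plate's origin. The tab is 30 mm along the plate's x, 10 mm thick along its y, and stands 28 mm up from the frame's top edge (in the unit: tab top 114 mm, this point 103 mm, frame top 86 mm above the bench). Inside the rim there are 38 mm free on each side of the tab along the unit's x and 70 mm along its y
- driver_red: bystander: red slotted screwdriver 204 mm long, lying on the bench; leave it
- driver_yellow: bystander: yellow slotted screwdriver 184 mm long, lying on the bench; leave it
- sanding_block: bystander: cork sanding block 60 x 110 x 24 mm lying on the bench; leave it
- brush_jar: bystander: glass jar 66 mm wide, 86 mm high, standing behind the vice; leave it

How it is judged:
On the way, in this order (a step that is already met when the one before it is completed fails the run):
1. the shaker knob is pulled out to its stop, the flap still shut (value of joint shaker above 0.027 m and value of joint flap below 0.3 rad), for 0.1 s.
2. the shaker knob is pushed fully home, the flap still shut (value of joint shaker below 0.002 m and value of joint flap below 0.3 rad), for 0.2 s.
3. the cover flap is open past upright (value of joint flap above 1.55 rad), for 0.2 s.
4. the filter plate is drawn up out of its guides and the unit (z of filter_plate in the frame of filter_unit above 0.122 m and contact force between filter_plate and the fingers above 1 N), for 0.2 s.
At the end, for the whole second after the job is handed in: filter plate held by the fingers, off the unit, lower edge at least 130 mm above the bench, within 120 mm of the unit's middle from above, upright within 15 deg, pleated face parallel to the front panel within 15 deg, under 30 mm/s; knob home within 2 mm; flap over 1.45 rad open (contact force between filter_plate and the fingers above 1 N and contact force between filter_plate and filter_unit below 0.1 N and height (world z) of filter_plate above 0.13 m and horizontal distance between filter_plate and filter_unit below 0.12 m and angle between filter_plate's own z axis and vertical below 0.26 rad and angle between the y axis of filter_plate and the x axis of filter_unit, either way round below 0.26 rad and linear speed of filter_plate below 0.03 m/s and value of joint shaker below 0.002 m and value of joint flap above 1.45 rad); the arm keeps its last pose, push and grip.
It fails at once if a bystander is pushed more than 30 mm (distance of any of driver_red, driver_yellow, sanding_block, brush_jar from where it was at the start of the episode above 0.03 m).
It also fails if it takes over 66 s, if anything falls off the work surface, if the arm or the gripper's body presses on something with over 40 N, if the wrist force passes 120 N, or if a joint passes its speed limit or range.

## Working session

There is one attempt and no reset: what is moved stays moved. The work goes in short steps, Python scripts to look and compute and a tool call to move; the robot and the scene stay as the last step left them, time stands still between calls to the robot, and variables do not carry over. Pictures are saved under pics/ and viewed, and the job is handed in when it is done.

Besides the shell and the picture viewer there is one more tool, called after "Call:" by a JSON object that holds its "method" and its "body", one argument or row to a line. carry_out: Moves the arm, as the interface text tells. Its arguments: {"type":"object","properties":{"deltas":{"type":"array"},"newtons":{"type":"number"}},"required":["deltas"]}

```bash
ls; mkdir -p pics; python3 - <<'E'
from bench import r, eyes
import cv2,numpy as np
s=r.observe()
for k,v in s.items(): print(k,np.round(v,3).tolist())
print(r.pinch_z)
for n in ["side","top","wrist"]:
    i=eyes.get_image(n); cv2.imwrite(f"pics/a_{n}.png",i["pixels"][:,:,::-1]); print(n,i["fx"],i["fy"],i["cx"],i["cy"],np.round(i["T"],3).tolist())
E
```

```text
pics
time 0.0
joint_positions [-1.272, 0.629, 0.038, 1.518, -0.027, 0.996, -0.02]
joint_velocities [-0.001, -0.001, -0.0, -0.0, -0.0, 0.001, 0.0]
joint_torque [-0.0, -56.339, 1.227, -19.343, 0.011, 0.011, -0.0]
eef_pos [0.232, 0.607, 0.21]
ee_rot [[-0.934, 0.357, -0.001], [0.357, 0.934, -0.002], [-0.0, -0.002, -1.0]]
force [0.209, 0.898, 0.92]
wrist_torque [0.017, -0.008, 0.054]
finger_gap 0.085
0.0187
side 496.3013190405144 496.3013190405144 318.5344910146796 193.2226422707478 [[-0.188, 0.706, -0.683, 1.291], [0.982, 0.137, -0.129, 0.06], [0.002, -0.695, -0.719, 0.929], [0.0, 0.0, 0.0, 1.0]]
top 481.70141893718636 481.70141893718636 327.6594944511393 195.04507003900386 [[-0.017, -0.99, 0.142, 0.311], [-1.0, 0.019, 0.014, -0.104], [-0.017, -0.142, -0.99, 1.202], [0.0, 0.0, 0.0, 1.0]]
wrist 282.692489271525 282.692489271525 321.13191991514964 196.7268024459614 [[0.357, 0.901, 0.244, 0.17], [0.934, -0.345, -0.095, 0.629], [-0.001, 0.262, -0.965, 0.373], [0.0, 0.0, 0.0, 1.0]]
```

View pics/a_side.png

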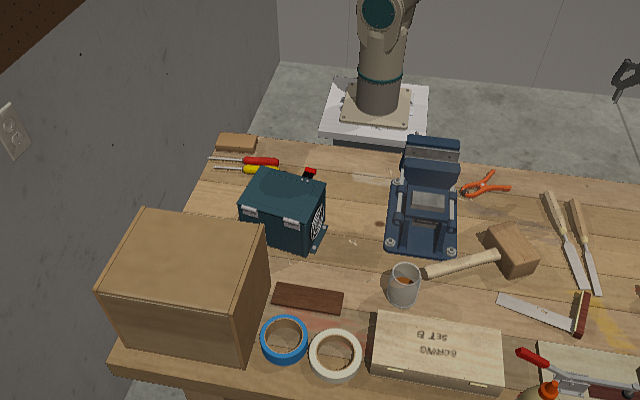

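View pics/a_top.png

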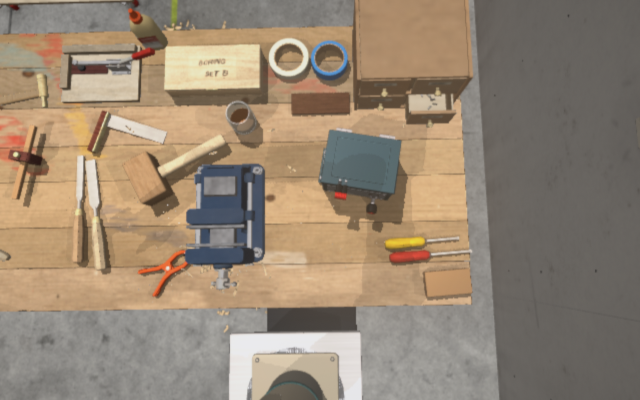

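View pics/a_wrist.png

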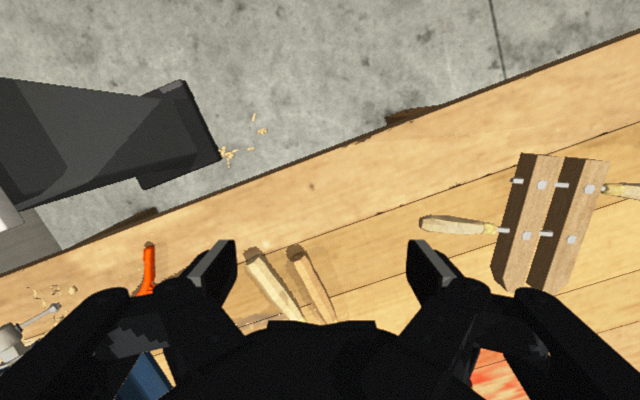

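The top view shows the unit at about (360,163), the red grip at (340,196) and the knob at (372,208). The side view shows the flap at about (285,190). Next I'll enlarge the unit and find the flap outline and the grip.

```bash
cat > h.py <<'E'
import numpy as np, cv2
from bench import r, eyes
def ray(i,u,v):
    d=np.array([(u-i["cx"])/i["fx"],(v-i["cy"])/i["fy"],1]); T=np.array(i["T"]); return T[:3,3],T[:3,:3]@d
def onz(i,u,v,z):
    o,d=ray(i,u,v); return o+d*(z-o[2])/d[2]
def two(i,a,j,b):
    o,d=ray(i,*a);p,e=ray(j,*b)
    d/=np.linalg.norm(d);e/=np.linalg.norm(e)
    s=np.linalg.lstsq(np.c_[d,-e],p-o,rcond=None)[0]
    A,B=o+d*s[0],p+e*s[1]; return (A+B)/2,np.linalg.norm(A-B)
def proj(i,P):
    T=np.array(i["T"]);c=T[:3,:3].T@(np.array(P)-T[:3,3]); return np.array([i["fx"]*c[0]/c[2]+i["cx"],i["fy"]*c[1]/c[2]+i["cy"]])
def red(i,box):
    h=cv2.cvtColor(i["pixels"],cv2.COLOR_RGB2HSV); m=((h[...,0]<8)|(h[...,0]>172))&(h[...,1]>170)&(h[...,2]>70)
    x0,y0,x1,y1=box; k=np.zeros_like(m);k[y0:y1,x0:x1]=1; m&=k
    ys,xs=np.nonzero(m); return m,(xs.mean(),ys.mean(),len(xs)) if len(xs) else None
E
python3 - <<'E'
from h import *
t=eyes.get_image("top"); s=eyes.get_image("side")
for n,i,b in(("top",t,(310,120,410,220)),("side",s,(220,150,340,265))):
    x0,y0,x1,y1=b; cv2.imwrite(f"pics/b_{n}.png",cv2.resize(i["pixels"][y0:y1,x0:x1,::-1],None,fx=5,fy=5,interpolation=cv2.INTER_CUBIC))
m,rt=red(t,(325,185,360,205)); _,rs=red(s,(295,160,325,190)); print(rt,rs)
print(two(t,rt[:2],s,rs[:2]),onz(t,*rt[:2],.124))
E
```

```text
(np.float64(340.078125), np.float64(195.046875), 64) (np.float64(310.07547169811323), np.float64(169.9433962264151), 53)
(array([ 0.46395708, -0.11621333,  0.13284306]), np.float64(1.1451250670842101e-05)) [ 0.46522342 -0.11632243  0.124     ]
```

```bash
sleep 1
```

```text
(no output)
```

View pics/b_top.png

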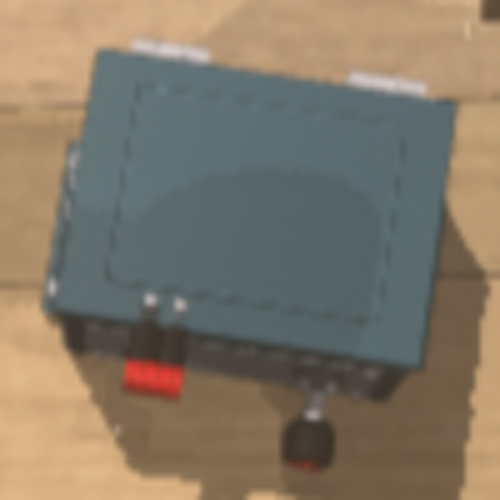

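View pics/b_side.png

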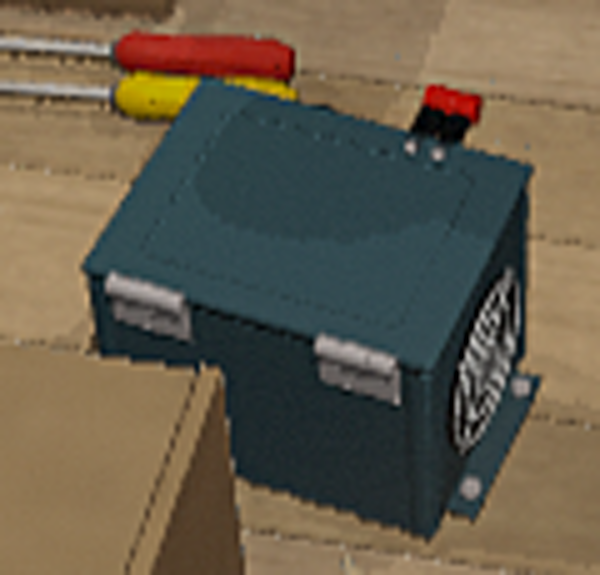

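The top crop shows flap corners at crop (100,50), (455,102), (420,365) and (45,310). The knob is at (308,442) and the grip at (153,379), with the flap slightly ajar.

```bash
python3 - <<'E'
from h import *
t=eyes.get_image("top")
f=lambda a,b:(310+a/5-.4,120+b/5-.4)
hsv=cv2.cvtColor(t["pixels"],cv2.COLOR_RGB2HSV)
m=((hsv[...,0]>85)&(hsv[...,0]<112)&(hsv[...,1]>60)&(hsv[...,2]>60)).astype(np.uint8); k=np.zeros_like(m);k[120:205,312:405]=1;m&=k
c=max(cv2.findContours(m,0,cv2.CHAIN_APPROX_NONE)[0],key=cv2.contourArea)
print(cv2.minAreaRect(c),cv2.approxPolyDP(c,4,True).reshape(-1,2).tolist())
C=[onz(t,*f(*p),z) for p,z in(((98,50),.127),((455,102),.127),((420,365),.135),((45,310),.135))]
for p in C: print(np.round(p,4))
yl=C[0]-C[1]; print("yaw rear",np.degrees(np.arctan2(-yl[0],yl[1])),np.linalg.norm(yl[:2]))
yl=C[3]-C[2]; print("yaw front",np.degrees(np.arctan2(-yl[0],yl[1])),np.linalg.norm(yl[:2]))
for a,b in((2,1),(3,0)):
    d=C[b]-C[a];print("yaw side",np.degrees(np.arctan2(d[1],d[0])),np.linalg.norm(d[:2]))
K=onz(t,*f(308,440),.088);print("knob",K)
G=np.array([.464,-.1162])
# unit vector knob->grip: in unit frame knob (-98,-42), grip(-88,34)
d=G-K[:2]; print("yaw kg",np.degrees(np.arctan2(d[1],d[0])-np.arctan2(76,10)),np.linalg.norm(d))
E
```

```text
Traceback (most recent call last):
ValueError: max() iterable argument is empty
```

```bash
python3 - <<'E'
from h import *
t=eyes.get_image("top")
f=lambda a,b:(310+a/5-.4,120+b/5-.4)
hsv=cv2.cvtColor(t["pixels"],cv2.COLOR_RGB2HSV); print(hsv[165,360],hsv[185,330])
m=((hsv[...,0]>85)&(hsv[...,0]<112)&(hsv[...,1]>50)&(hsv[...,2]>50)).astype(np.uint8); k=np.zeros_like(m);k[120:205,312:405]=1;m=cv2.morphologyEx(m&k,cv2.MORPH_OPEN,np.ones((3,3)))
c=max(cv2.findContours(m,0,cv2.CHAIN_APPROX_NONE)[0],key=cv2.contourArea,default=None)
if c is not None: print(cv2.minAreaRect(c),cv2.approxPolyDP(c,4,True).reshape(-1,2).tolist())
C=[onz(t,*f(*p),z) for p,z in(((98,50),.127),((455,102),.127),((420,365),.135),((45,310),.135))]
for p in C: print(np.round(p,4))
yl=C[0]-C[1]; print("yaw rear",np.degrees(np.arctan2(-yl[0],yl[1])),np.linalg.norm(yl[:2]))
yl=C[3]-C[2]; print("yaw front",np.degrees(np.arctan2(-yl[0],yl[1])),np.linalg.norm(yl[:2]))
for a,b in((2,1),(3,0)):
    d=C[b]-C[a];print("yaw side",np.degrees(np.arctan2(d[1],d[0])),np.linalg.norm(d[:2]))
K=onz(t,*f(308,440),.088);print("knob",K)
G=np.array([.464,-.1162])
d=G-K[:2]; print("yaw kg",np.degrees(np.arctan2(d[1],d[0])-np.arctan2(76,10)),np.linalg.norm(d))
E
```

```text
[ 95  44 105] [14 44 76]
[ 0.6173 -0.0944  0.127 ]
[ 0.5892 -0.2573  0.127 ]
[ 0.4668 -0.2359  0.135 ]
[ 0.4951 -0.0686  0.135 ]
yaw rear -9.784819300920217 0.1652372086109501
yaw front -9.598533493025794 0.16968602749308276
yaw side -9.91840342988235 0.12425885061479838
yaw side -11.958646986188965 0.12490009689282615
knob [ 0.43948312 -0.18845121  0.088     ]
yaw kg -11.24767383266607 0.07629754138137947
```

The grip, knob and flap-corner estimates agree: unit yaw is about -10° and its centre is near (0.543, -0.1645). The flap is about 0.06 rad ajar. I'll raise the tool, align the jaws with the unit's y, and keep the camera side toward the robot.

Call:
{"method": "carry_out", "body": {
  "deltas": [0, 0, -0.1, 0, 0, -40, 100, 0, 0, -0.09, 0, 0, -40, 100, 0, 0, 0, -40, -40, -10, 60, 0, 0, 0, -40, -40, 0, 60, 0, 0, 0, -40, -40, 0, 60, 0, 0, 0, -40, -40, 0, 60],
  "newtons": 50
}}

```text
time: 0.95
eef_pos: [0.3474, 0.4433, 0.3011]
ee_rot: [[-0.989, 0.149, -0.003], [0.149, 0.989, 0.003], [0.003, 0.003, -1.0]]
force: [0.8, 0.2, 0.5]
finger_gap: 0.0511
```

```bash
cat >> h.py <<'E'
C0=np.array([.543,-.1645]); YAW=-10.
def W(x,y,z,C=C0,yaw=YAW):
    a=np.radians(yaw); return np.array([C[0]+x*np.cos(a)-y*np.sin(a),C[1]+x*np.sin(a)+y*np.cos(a),z])
def Uf(P,C=C0,yaw=YAW):
    a=np.radians(yaw); d=np.array(P[:2])-C; return np.array([d[0]*np.cos(a)+d[1]*np.sin(a),-d[0]*np.sin(a)+d[1]*np.cos(a),P[2]])
def go(P,pinch=True,az=80.,tilt=0.):
    """remaining tool-frame shift (mm) for pinch point to P; rotvec to jaws az (tool down)"""
    s=r.observe(); R=np.array(s["ee_rot"]); p=np.array(s["eef_pos"])
    if pinch: p=p-R[:,2]*r.pinch_z
    from scipy.spatial.transform import Rotation as Ro
    a=np.radians(az); y=np.array([np.cos(a),np.sin(a),0]); z=np.array([0,0,-1.]); D=np.c_[np.cross(y,z),y,z]
    D=D@Ro.from_euler('y',tilt).as_matrix()
    print("t",round(s["time"],2),"pinch",np.round(p,4),"unit",np.round(Uf(p)*1000,1),"gap",round(s["finger_gap"]*1000,1),"F",np.round(s["force"],1))
    print("shift mm",np.round(R.T@(np.array(P)-p)*1000,1),"rot",np.round(Ro.from_matrix(R.T@D).as_rotvec(),3), "q",np.round(s["joint_positions"],2))
E
python3 -c "
from h import *
go(W(-.102,-.042,.25))"
```

```text
t 0.95 pinch [0.3474 0.4432 0.3198] unit [-298.1  564.5  319.8] gap 51.1 F [0.8 0.2 0.5]
shift mm [-181.2 -611.4   67.5] rot [ 0.003 -0.003  0.025] q [-0.95  0.41  0.    1.64 -0.01  1.09  0.47]
```

Call:
{"method": "carry_out", "body": {
  "deltas": [0, 0, 0.02, -25, -45, 0, 60, 0, 0, 0, -25, -45, 0, 60, 0, 0, 0, -25, -45, 0, 60, 0, 0, 0, -25, -45, 0, 60, 0, 0, 0, -10, -45, 0, 60, 0, 0, 0, -5, -45, 0, 60, 0, 0, 0, 0, -45, 0, 60, 0, 0, 0, 0, -45, 0, 60]
}}

```text
time: 1.75
eef_pos: [0.4014, 0.0666, 0.3007]
ee_rot: [[-0.984, 0.176, 0.006], [0.176, 0.984, 0.006], [-0.005, 0.007, -1.0]]
force: [1.0, 1.1, -0.4]
finger_gap: 0.0512
```

```bash
python3 -c "
from h import *
go(W(-.102,-.042,.25))"
```

```text
t 1.75 pinch [0.4012 0.0665 0.3194] unit [-179.7  202.9  319.4] gap 51.2 F [ 1.   1.1 -0.4]
shift mm [ -78.  -245.2   68.1] rot [ 0.007  0.005 -0.002] q [-0.36  0.16  0.16  2.02 -0.04  0.96  1.21]
```

Call:
{"method": "carry_out", "body": {
  "deltas": [0, 0, 0, -15, -45, 0, 60, 0, 0, 0, -15, -45, 0, 60, 0, 0, 0, -15, -40, 0, 60, 0, 0, 0, -15, -40, 0, 60, 0, 0, 0, -10, -35, 5, 60, 0, 0, 0, -8, -30, 10, 60, 0, 0, 0, -5, -20, 20, 60, 0, 0, 0, 0, 0, 10, 60]
}}

```text
time: 2.55
eef_pos: [0.4379, -0.2178, 0.2572]
ee_rot: [[-0.983, 0.185, 0.017], [0.185, 0.983, 0.001], [-0.017, 0.004, -1.0]]
force: [0.3, 1.3, -0.1]
finger_gap: 0.0514
```

```bash
python3 - <<'E'
from h import *
go(W(-.102,-.042,.20))
for n in["wrist","top"]:
    i=eyes.get_image(n); p=i["pixels"].copy()
    print(n,"knob",proj(i,W(-.098,-.042,.078)),"grip",proj(i,W(-.088,.034,.132)))
    if n=="top": p=cv2.resize(p[100:260,280:480],None,fx=4,fy=4)
    cv2.imwrite(f"pics/c_{n}.png",p[...,::-1])
E
```

```text
t 2.55 pinch [ 0.4376 -0.2178  0.2759] unit [-94.5 -70.8 275.9] gap 51.4 F [ 0.3  1.3 -0.1]
shift mm [ 9.1 28.4 75.9] rot [ 0.004  0.017 -0.011] q [ 0.17  0.35  0.33  1.91 -0.15  0.89  1.96]
wrist knob [345.27532945 169.55533548] grip [422.27667565 187.68447252]
top knob [371.06165332 208.21337155] grip [339.87524981 195.86189832]
```

View pics/c_wrist.png

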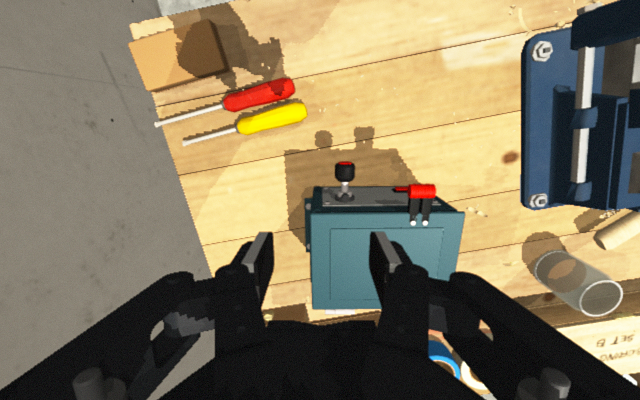

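The wrist view shows the knob at (345,171) and the grip at (422,190), against predictions of (345,170) and (422,188), so the pose is good. Now I'll descend over the knob.

Call:
{"method": "carry_out", "body": {
  "deltas": [0, 0.017, -0.011, 9, 28, 20, 60, 0, 0, 0, 0, 0, 20, 60, 0, 0, 0, 0, 0, 10, 60, 0, 0, 0, 0, 0, 0, 60]
}}

```text
time: 3.05
eef_pos: [0.4368, -0.1788, 0.2085]
ee_rot: [[-0.987, 0.163, 0.003], [0.163, 0.987, 0.009], [-0.002, 0.009, -1.0]]
force: [0.2, 1.3, -0.4]
finger_gap: 0.0514
```

```bash
python3 -c "
from h import *
go(W(-.101,-.042,.084))"
```

```text
t 3.05 pinch [ 0.4367 -0.1789  0.2272] unit [-102.2  -32.7  227.2] gap 51.4 F [ 0.2  1.3 -0.4]
shift mm [ -0.8 -10.7 143.1] rot [0.009 0.002 0.011] q [ 0.12  0.39  0.29  2.01 -0.17  0.77  1.93]
```

Call:
{"method": "carry_out", "body": {
  "deltas": [0.009, 0, 0.011, -1, -10, 25, 60, 0, 0, 0, 0, 0, 25, 60, 0, 0, 0, 0, 0, 20, 60, 0, 0, 0, 0, 0, 10, 60, 0, 0, 0, 0, 0, 0, 60]
}}

```text
time: 3.55
eef_pos: [0.4422, -0.1884, 0.1314]
ee_rot: [[-0.985, 0.171, 0.013], [0.171, 0.985, -0.002], [-0.013, 0.0, -1.0]]
force: [0.3, 0.1, 0.7]
finger_gap: 0.0514
```

```bash
python3 - <<'E'
from h import *
go(W(-.101,-.042,.084))
for n in["wrist"]:
    i=eyes.get_image(n); p=i["pixels"].copy()
    cv2.imwrite(f"pics/d_{n}.png",p[...,::-1])
E
```

```text
t 3.55 pinch [ 0.442  -0.1883  0.1501] unit [-95.3 -41.  150.1] gap 51.4 F [0.3 0.1 0.7]
shift mm [ 6.5 -1.  66.1] rot [0.    0.013 0.003] q [ 0.18  0.52  0.24  2.08 -0.24  0.56  1.99]
```

View pics/d_wrist.png

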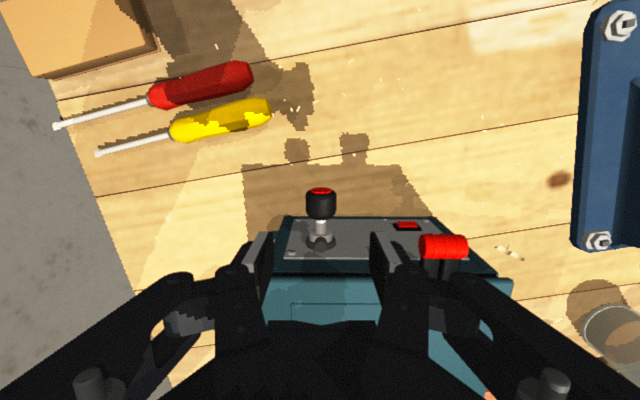

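The knob at (320,205) is centred between the fingers, and the grip at (443,246) is clear of the right finger. Continuing down.

Call:
{"method": "carry_out", "body": {
  "deltas": [0, 0.013, 0, 8, -1, 18, 60, 0, 0, 0, 2, 0, 18, 60, 0, 0, 0, 2, 0, 14, 60, 0, 0, 0, 0, 0, 8, 60, 0, 0, 0, 0, 0, 0, 60]
}}

```text
time: 4.1
eef_pos: [0.4372, -0.1895, 0.0785]
ee_rot: [[-0.985, 0.17, 0.014], [0.17, 0.985, -0.004], [-0.015, -0.002, -1.0]]
force: [-0.7, -0.2, 0.8]
finger_gap: 0.0509
```

```bash
python3 -c "
from h import *
go(W(-.101,-.042,.084))"
```

```text
t 4.1 pinch [ 0.437  -0.1894  0.0972] unit [-100.1  -43.    97.2] gap 50.9 F [-0.7 -0.2  0.8]
shift mm [ 1.1  1.  13.2] rot [-0.002  0.015  0.004] q [ 0.22  0.61  0.19  2.13 -0.28  0.41  2.03]
```

Call:
{"method": "carry_out", "body": {
  "deltas": [0, 0.015, 0, 2, 1, 10, 60, 0, 0, 0, 0, 0, 4, 60, 0, 0, 0, 0, 0, 0, 20, 0, 0, 0, 0, 0, 0, 10, 0, 0, 0, 0, 0, 0, 10, 0, 0, 0, 0, 0, 0, 10],
  "newtons": 60
}}

```text
time: 4.7
eef_pos: [0.4395, -0.1884, 0.0683]
ee_rot: [[-0.986, 0.169, 0.006], [0.169, 0.986, -0.002], [-0.006, -0.001, -1.0]]
force: [-3.8, 2.9, 35.0]
finger_gap: 0.0091
```

```bash
python3 -c "
from h import *
go(W(-.131,-.042,.084))"
```

```text
t 4.7 pinch [ 0.4394 -0.1884  0.087 ] unit [-97.9 -41.5  87. ] gap 9.1 F [-3.8  2.9 35. ]
shift mm [33.1 -0.3  2.7] rot [-0.001  0.006  0.005] q [ 0.22  0.63  0.18  2.12 -0.28  0.4   2.03]
```

Call:
{"method": "carry_out", "body": {
  "deltas": [0, 0, 0, 0, 0, 0, 45, 0, 0, 0, 0, 0, 0, 45, 0, 0, 0, 0, 0, 0, 45]
}}

```text
time: 5.0
eef_pos: [0.4409, -0.1894, 0.0703]
ee_rot: [[-0.986, 0.169, 0.01], [0.169, 0.986, -0.004], [-0.011, -0.002, -1.0]]
force: [-0.0, -0.4, -0.1]
finger_gap: 0.0387
```

```bash
python3 - <<'E'
from h import *
go(W(-.101,-.042,.078))
for n in["wrist","side","top"]:
    i=eyes.get_image(n); p=i["pixels"].copy()
    if n!="wrist": p=cv2.resize(p[120:260,200:400] if n=="side" else p[130:270,280:480],None,fx=4,fy=4,interpolation=cv2.INTER_CUBIC)
    cv2.imwrite(f"pics/e_{n}.png",p[...,::-1])
E
```

```text
t 5.0 pinch [ 0.4407 -0.1893  0.089 ] unit [-96.5 -42.2  89. ] gap 38.7 F [-0.  -0.4 -0.1]
shift mm [ 4.6  0.2 11. ] rot [-0.002  0.011  0.005] q [ 0.22  0.63  0.18  2.12 -0.28  0.4   2.03]
```

View pics/e_wrist.png

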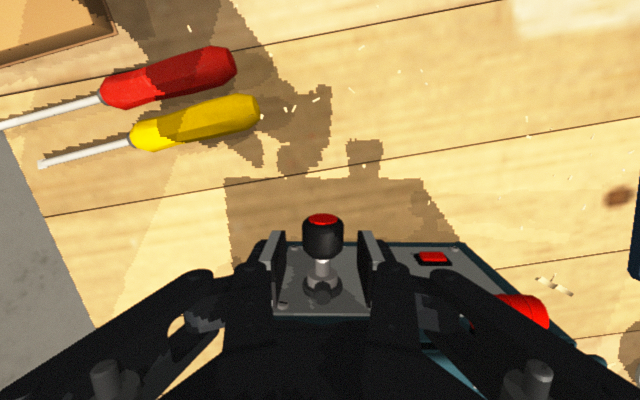

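View pics/e_top.png

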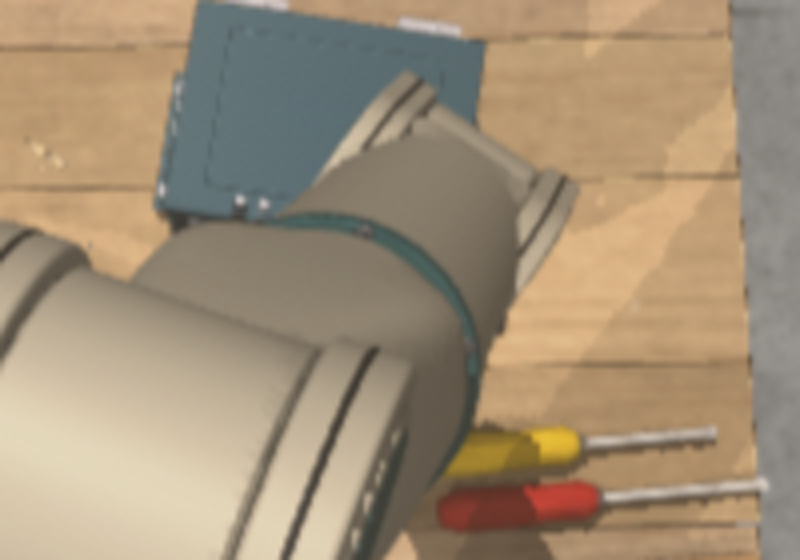

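```bash
python3 - <<'E'
from h import *
i=eyes.get_image("wrist"); s=r.observe();R=np.array(s["ee_rot"]);p=np.array(s["eef_pos"])
print("tcp",proj(i,p),"pinch",proj(i,p-R[:,2]*.0187))
print("knob c",proj(i,W(-.098,-.042,.078)),"front top",proj(i,W(-.109,-.042,.0905)),"rear top",proj(i,W(-.087,-.042,.0905)))
for d in(-.011,.011): print("pad edge at tip",[proj(i,p+R@[d,sg*.0194,0]).round() for sg in(-1,1)],[proj(i,p+R@[d,sg*.0194,-.015]).round() for sg in(-1,1)],[proj(i,p+R@[d,sg*.0194,-.03]).round() for sg in(-1,1)])
p=i["pixels"][190:340,240:410,::-1]; cv2.imwrite("pics/f.png",cv2.resize(p,None,fx=4,fy=4,interpolation=cv2.INTER_CUBIC))
E
```

```text
tcp [323.65353351 230.36800154] pinch [323.95474504 243.17894918]
knob c [323.94040308 233.44228973] front top [324.25948821 223.6059058 ] rear top [323.9857086  260.82728537]
pad edge at tip [array([293., 247.]), array([355., 247.])] [array([290., 258.]), array([358., 258.])] [array([287., 272.]), array([361., 272.])]
pad edge at tip [array([292., 213.]), array([356., 213.])] [array([289., 222.]), array([359., 222.])] [array([286., 232.]), array([363., 232.])]
```

View pics/f.png

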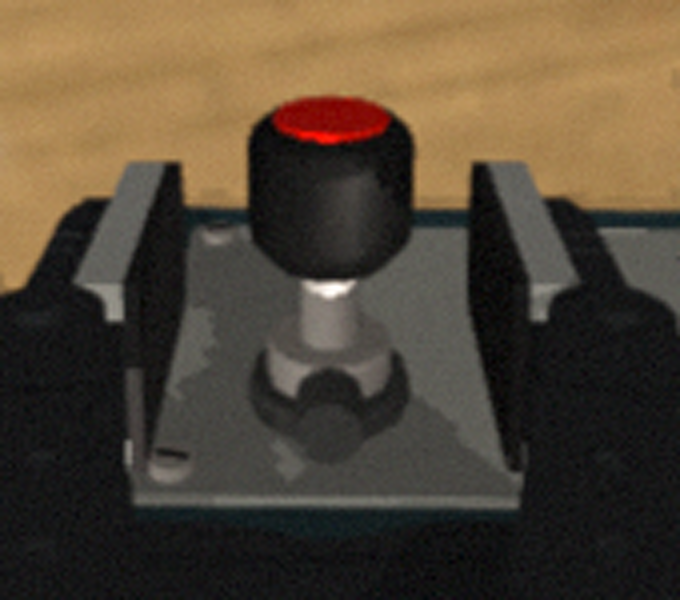

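The crop shows the pad tips at image v≈231, so the partly open pads stand higher than the TCP suggests. The fingers had closed over the knob's top, and the knob at (322,235) hasn't moved. I'll go lower and slightly toward the robot.

Call:
{"method": "carry_out", "body": {
  "deltas": [0, 0.011, 0, 9, 0, 0, 48, 0, 0, 0, 2, 0, 6, 48, 0, 0, 0, 0, 0, 6, 48, 0, 0, 0, 0, 0, 3, 48, 0, 0, 0, 0, 0, 0, 48]
}}

```text
time: 5.7
eef_pos: [0.4277, -0.1868, 0.0527]
ee_rot: [[-0.986, 0.169, -0.005], [0.169, 0.986, -0.001], [0.004, -0.002, -1.0]]
force: [0.2, -0.5, -0.8]
finger_gap: 0.041
```

```bash
python3 - <<'E'
from h import *
go(W(-.105,-.042,.072))
i=eyes.get_image("wrist")
p=i["pixels"][150:340,200:450,::-1]; cv2.imwrite("pics/g.png",cv2.resize(p,None,fx=3,fy=3,interpolation=cv2.INTER_CUBIC))
E
```

```text
t 5.7 pinch [ 0.4278 -0.1868  0.0714] unit [-109.6  -42.    71.4] gap 41.0 F [ 0.2 -0.5 -0.8]
shift mm [-4.6 -0.  -0.7] rot [-0.002 -0.004  0.005] q [ 0.24  0.66  0.17  2.15 -0.29  0.36  2.04]
```

View pics/g.png

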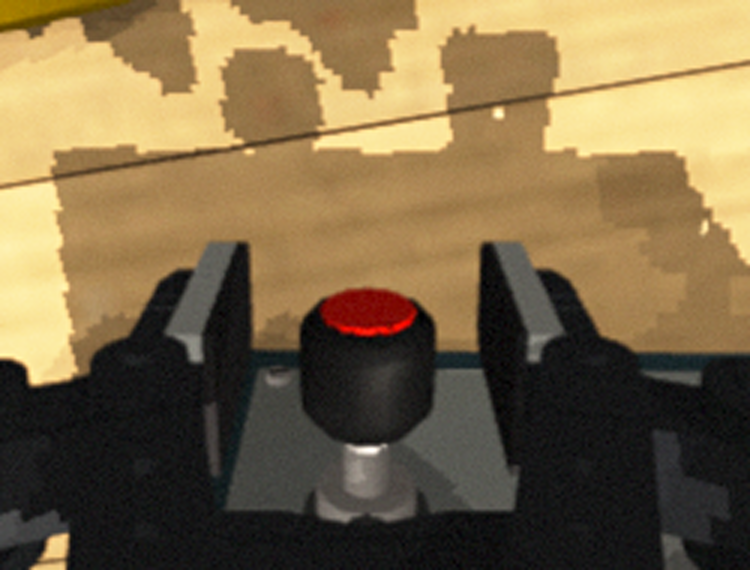

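The pads now flank the knob in the crop, which is about 5 mm behind their centre. I'll close here after a small shift.

Call:
{"method": "carry_out", "body": {
  "deltas": [0, 0, 0, -5, 0, 0, 48, 0, 0, 0, 0, 0, 0, 15, 0, 0, 0, 0, 0, 0, 5, 0, 0, 0, 0, 0, 0, 5, 0, 0, 0, 0, 0, 0, 5]
}}

```text
time: 6.25
eef_pos: [0.4333, -0.1873, 0.0532]
ee_rot: [[-0.986, 0.169, -0.004], [0.169, 0.986, -0.0], [0.004, -0.001, -1.0]]
force: [0.5, -0.5, -1.8]
finger_gap: 0.022
```

```bash
python3 - <<'E'
from h import *
go(W(-.135,-.042,.072))
E
```

```text
t 6.25 pinch [ 0.4334 -0.1873  0.0719] unit [-103.9  -41.5   71.9] gap 22.0 F [ 0.5 -0.5 -1.8]
shift mm [31.1 -0.4  0. ] rot [-0.001 -0.004  0.005] q [ 0.23  0.66  0.17  2.14 -0.29  0.37  2.04]
```

Call:
{"method": "carry_out", "body": {
  "deltas": [0, 0, 0, 8, 0, 0, 5, 0, 0, 0, 8, 0, 0, 5, 0, 0, 0, 8, 0, 0, 5, 0, 0, 0, 8, 0, 0, 5, 0, 0, 0, 5, 0, 0, 5, 0, 0, 0, 4, 0, 0, 5]
}}

```text
time: 6.85
eef_pos: [0.4041, -0.1823, 0.0533]
ee_rot: [[-0.986, 0.164, 0.018], [0.164, 0.986, -0.009], [-0.019, -0.006, -1.0]]
force: [16.3, 1.2, -20.8]
finger_gap: 0.0216
```

```bash
python3 - <<'E'
from h import *
go(W(-.135,-.042,.072))
i=eyes.get_image("wrist")
p=i["pixels"][150:340,200:450,::-1]; cv2.imwrite("pics/h1.png",cv2.resize(p,None,fx=3,fy=3,interpolation=cv2.INTER_CUBIC))
E
```

```text
t 6.85 pinch [ 0.4038 -0.1821  0.072 ] unit [-134.   -41.5   72. ] gap 21.6 F [ 16.3   1.2 -20.8]
shift mm [ 1.  -0.4  0. ] rot [-0.006  0.019  0.009] q [ 0.26  0.63  0.14  2.23 -0.3   0.27  2.07]
```

View pics/h1.png

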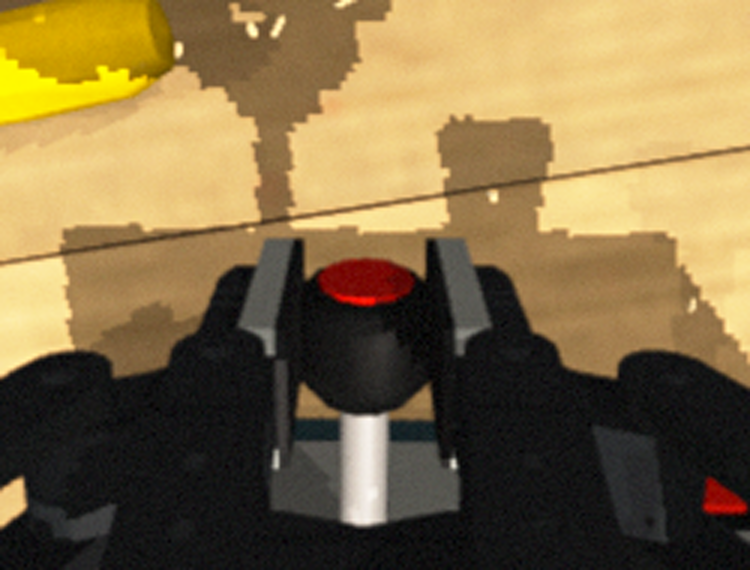

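```bash
python3 - <<'E'
from h import *
i=eyes.get_image("wrist"); m,c=red(i,(290,225,350,260)); print(c)
print(Uf(onz(i,c[0],c[1],.080))*1000)
go(W(-.104,-.042,.072))
E
```

```text
(np.float64(321.2609819121447), np.float64(243.4935400516796), 387)
[-137.71996344  -42.97500878   80.        ]
t 6.95 pinch [ 0.4039 -0.1821  0.0719] unit [-134.   -41.5   71.9] gap 21.7 F [  9.4   0.3 -10.6]
shift mm [-29.9  -0.8   0.5] rot [-0.005  0.019  0.01 ] q [ 0.26  0.63  0.14  2.23 -0.3   0.28  2.07]
```

The disc face is at unit x = -138 mm (home was -109), so the knob is at its stop. Now pushing it home.

Call:
{"method": "carry_out", "body": {
  "deltas": [0, 0.019, 0.01, -8, 0, 0, 5, 0, 0, 0, -8, 0, 0, 5, 0, 0, 0, -8, 0, 0, 5, 0, 0, 0, -8, 0, 0, 5, 0, 0, 0, -5, 0, 0, 5, 0, 0, 0, -4, 0, 0, 5, 0, 0, 0, -3, 0, 0, 5]
}}

```text
time: 7.65
eef_pos: [0.4329, -0.1872, 0.0533]
ee_rot: [[-0.984, 0.176, -0.027], [0.176, 0.984, 0.005], [0.027, -0.0, -1.0]]
force: [-4.5, 0.8, 9.2]
finger_gap: 0.0218
```

```bash
python3 - <<'E'
from h import *
go(W(-.104,-.042,.072))
i=eyes.get_image("wrist"); m,c=red(i,(290,225,350,280)); print(c)
print(Uf(onz(i,c[0],c[1],.080))*1000)
p=i["pixels"][150:340,200:450,::-1]; cv2.imwrite("pics/i1.png",cv2.resize(p,None,fx=3,fy=3,interpolation=cv2.INTER_CUBIC))
E
```

```text
t 7.65 pinch [ 0.4334 -0.1873  0.0719] unit [-104.   -41.4   71.9] gap 21.8 F [-4.5  0.8  9.2]
shift mm [ 0.  -0.6 -0.1] rot [-0.    -0.027 -0.003] q [ 0.21  0.67  0.19  2.12 -0.29  0.41  2.03]
(np.float64(320.89398280802294), np.float64(243.11174785100286), 349)
[-107.49860283  -43.09133833   80.        ]
```

View pics/i1.png

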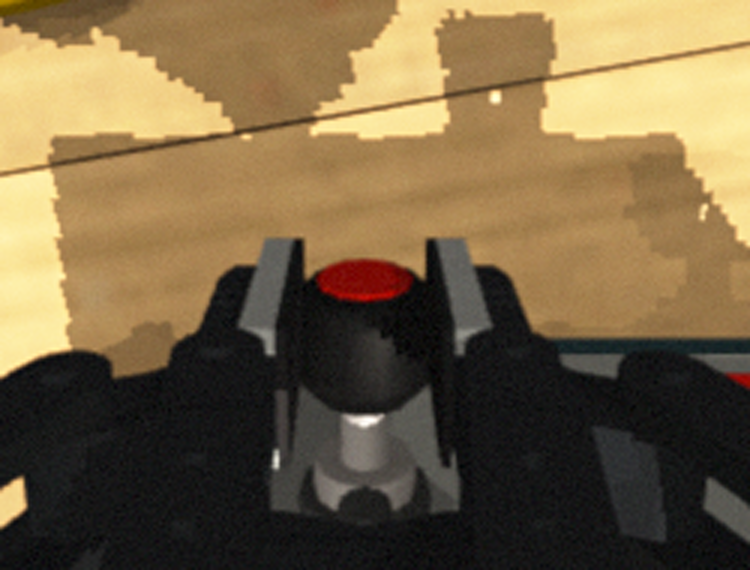

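The knob is back home: the disc moved 30.2 mm in total. One small extra push, then release and rise.

Call:
{"method": "carry_out", "body": {
  "deltas": [0, -0.01, 0, -3, 0, 0, 5, 0, 0, 0, -3, 0, 0, 5, 0, 0, 0, 0, 0, 0, 5, 0, 0, 0, 0, 0, 0, 48, 0, 0, 0, 0, 0, 0, 48, 0, 0, 0, 3, 0, -10, 48, 0, 0, 0, 4, 0, -25, 50, 0, 0, 0, 4, 0, -30, 50]
}}

```text
time: 8.5
eef_pos: [0.4202, -0.1848, 0.1181]
ee_rot: [[-0.983, 0.18, -0.035], [0.18, 0.984, 0.01], [0.036, 0.003, -0.999]]
force: [1.0, 0.3, -0.9]
finger_gap: 0.0424
```

Call:
{"method": "carry_out", "body": {
  "deltas": [0, 0, 0, 4, 0, -30, 50, 0, 0, 0, 0, 0, -30, 50, 0, 0, 0, 0, 15, -10, 55, 0, 0, 0, 0, 0, 0, 60]
}}

```text
time: 8.9
eef_pos: [0.4211, -0.1709, 0.1966]
ee_rot: [[-0.983, 0.183, -0.029], [0.183, 0.983, 0.008], [0.03, 0.003, -1.0]]
force: [0.6, -0.4, -0.2]
finger_gap: 0.0511
```

```bash
python3 - <<'E'
from h import *
go(W(-.088,.034,.22))
i=eyes.get_image("wrist"); cv2.imwrite("pics/j.png",i["pixels"][...,::-1])
print("knob",proj(i,W(-.109,-.042,.078)),"grip",proj(i,W(-.088,.034,.132)),proj(i,W(-.088,.034,.124)))
h=cv2.cvtColor(i["pixels"],cv2.COLOR_RGB2HSV)
m=(((h[...,0]<8)|(h[...,0]>172))&(h[...,1]>170)&(h[...,2]>70)).astype(np.uint8)
n,l,st,ce=cv2.connectedComponentsWithStats(m)
for k in range(1,n):
    if st[k,4]>60: print(st[k],ce[k].round(1),Uf(onz(i,*ce[k],.13)).round(4))
E
```

```text
t 8.9 pinch [ 0.4216 -0.1711  0.2153] unit [-118.4  -27.6  215.3] gap 51.1 F [ 0.6 -0.4 -0.2]
shift mm [-29.6  61.9  -5.4] rot [ 0.003 -0.03  -0.01 ] q [ 0.09  0.41  0.32  2.04 -0.18  0.76  1.91]
knob [308.28665882 199.52981786] grip [394.38745975 237.38196328] [392.09228726 234.02673824]
[ 174  103   82   38 1736] [215.4 121.3] [-0.1864 -0.1114  0.13  ]
[300 200  16   5  70] [307.7 202. ] [-0.1198 -0.0401  0.13  ]
[371 226  16   5  75] [378.4 228.1] [-0.0959  0.0203  0.13  ]
[385 232  26  18 305] [400.  238.8] [-0.0858  0.0395  0.13  ]
```

View pics/j.png

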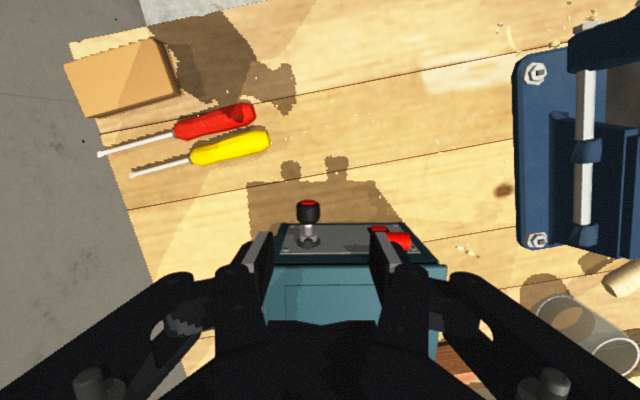

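Knob home: its disc at (308,202) is where predicted. The grip at (400,239) is partly hidden by a finger. Now moving over the grip.

Call:
{"method": "carry_out", "body": {
  "deltas": [0, -0.03, -0.01, -10, 25, 0, 60, 0, 0, 0, -10, 25, 0, 60, 0, 0, 0, -8, 15, 0, 60, 0, 0, 0, 0, 0, 0, 60, 0, 0, 0, 0, 0, 0, 60]
}}

```text
time: 9.45
eef_pos: [0.4567, -0.116, 0.1932]
ee_rot: [[-0.984, 0.18, -0.005], [0.18, 0.984, -0.001], [0.005, -0.001, -1.0]]
force: [-0.0, -1.1, 0.4]
finger_gap: 0.0509
```

```bash
python3 - <<'E'
from h import *
i=eyes.get_image("wrist"); cv2.imwrite("pics/k.png",i["pixels"][...,::-1])
h=cv2.cvtColor(i["pixels"],cv2.COLOR_RGB2HSV)
m=(((h[...,0]<8)|(h[...,0]>172))&(h[...,1]>170)&(h[...,2]>70)).astype(np.uint8)
n,l,st,ce=cv2.connectedComponentsWithStats(m)
for k in range(1,n):
    if st[k,4]>60: print(st[k],ce[k].round(1),Uf(onz(i,*ce[k],.132)).round(4))
go(W(-.088,.034,.126))
E
```

```text
[ 116   74   86   40 1947] [159.6  93.8] [-0.1788 -0.0889  0.132 ]
[238 174  18   4  61] [247.  175.6] [-0.1165 -0.0282  0.132 ]
[308 203  32  20 596] [323.6 212.5] [-0.085   0.0331  0.132 ]
t 9.5 pinch [ 0.4568 -0.1161  0.2119] unit [-93.3  32.7 211.9] gap 51.5 F [0.2 1.3 1.2]
shift mm [-5.7  1.4 85.9] rot [-0.001 -0.005 -0.007] q [-0.04  0.42  0.31  2.02 -0.19  0.73  1.78]
```

View pics/k.png

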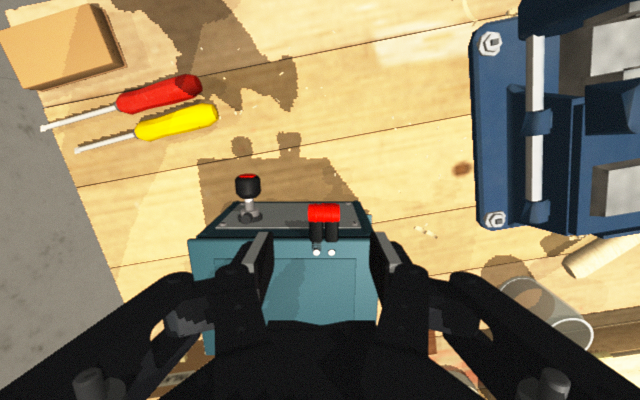

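The grip at (324,212) measures unit (-86, 33) mm, as expected. Descending onto it.

Call:
{"method": "carry_out", "body": {
  "deltas": [0, 0, 0, -4, 0, 20, 60, 0, 0, 0, 0, 0, 20, 60, 0, 0, 0, 2, 0, 18, 60, 0, 0, 0, 2, 0, 12, 60, 0, 0, 0, 0, 0, 0, 60, 0, 0, 0, 0, 0, 0, 60]
}}

```text
time: 10.1
eef_pos: [0.4522, -0.1245, 0.1206]
ee_rot: [[-0.981, 0.192, -0.007], [0.192, 0.981, -0.004], [0.007, -0.005, -1.0]]
force: [0.3, 0.6, 0.2]
finger_gap: 0.051
```

```bash
python3 - <<'E'
from h import *
go(W(-.087,.034,.126))
E
```

```text
t 10.1 pinch [ 0.4523 -0.1244  0.1393] unit [-96.3  23.8 139.3] gap 51.0 F [0.3 0.6 0.2]
shift mm [-9.2 10.5 13.2] rot [-0.005 -0.007 -0.018] q [ 0.02  0.54  0.26  2.1  -0.25  0.54  1.84]
```

Call:
{"method": "carry_out", "body": {
  "deltas": [0, -0.007, -0.018, -8, 10, 0, 60, 0, 0, 0, -1, 0, 6, 60, 0, 0, 0, 0, 0, 6, 60, 0, 0, 0, 0, 0, 0, 60]
}}

```text
time: 10.5
eef_pos: [0.4656, -0.1167, 0.1095]
ee_rot: [[-0.985, 0.173, 0.004], [0.173, 0.985, -0.006], [-0.005, -0.005, -1.0]]
force: [0.0, -0.0, 0.1]
finger_gap: 0.0514
```

```bash
python3 - <<'E'
from h import *
go(W(-.087,.034,.126))
i=eyes.get_image("wrist"); cv2.imwrite("pics/l.png",cv2.resize(i["pixels"][150:340,200:450,::-1],None,fx=3,fy=3))
E
```

```text
t 10.5 pinch [ 0.4655 -0.1165  0.1282] unit [-84.7  33.8 128.2] gap 51.4 F [ 0.  -0.   0.1]
shift mm [2.4 0.2 2.2] rot [-0.005  0.005  0.001] q [ 0.01  0.56  0.24  2.09 -0.26  0.51  1.84]
```

View pics/l.png

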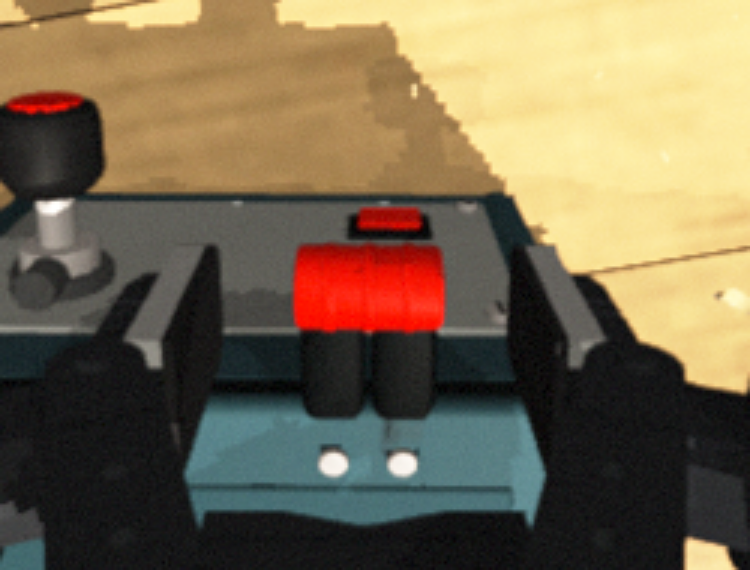

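The pads flank the barrel. Closing.

Call:
{"method": "carry_out", "body": {
  "deltas": [0, 0, 0, 2, 0, 3, 55, 0, 0, 0, 0, 0, 1, 30, 0, 0, 0, 0, 0, 0, 10, 0, 0, 0, 0, 0, 0, 10, 0, 0, 0, 0, 0, 0, 10],
  "newtons": 45
}}

```text
time: 11.05
eef_pos: [0.4637, -0.1157, 0.1056]
ee_rot: [[-0.985, 0.173, 0.005], [0.173, 0.985, -0.005], [-0.006, -0.004, -1.0]]
force: [-0.2, 1.4, -0.4]
finger_gap: 0.0245
```

```bash
python3 - <<'E'
from h import *
go(W(-.087,.034,.126))
i=eyes.get_image("wrist"); cv2.imwrite("pics/m.png",cv2.resize(i["pixels"][150:340,200:450,::-1],None,fx=3,fy=3))
E
```

```text
t 11.05 pinch [ 0.4636 -0.1156  0.1243] unit [-86.7  34.4 124.3] gap 24.5 F [-0.2  1.4 -0.4]
shift mm [ 0.3 -0.4 -1.7] rot [-0.004  0.006  0.001] q [ 0.02  0.57  0.24  2.1  -0.26  0.5   1.85]
```

View pics/m.png

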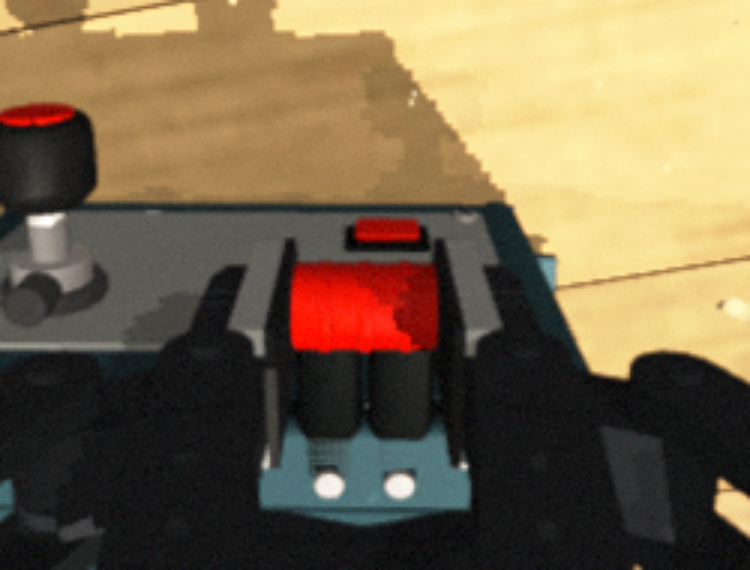

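Gripped (gap 24.5 mm). I'll work out the arc steps for the lift.

```bash
cat >> h.py <<'E'
def arc(t0,t1,n=8,k=0.3,rad=.153):
    s=r.observe(); R=np.array(s["ee_rot"]); p=np.array(s["eef_pos"]); u=Uf(p)
    z=R[:,2]; a=np.radians(YAW); phi=np.arctan2(z[0]*np.cos(a)+z[1]*np.sin(a),-z[2])
    pc=Uf(p-z*r.pinch_z); print("t",s["time"],"theta now",np.arctan2(pc[2]-.124,.065-pc[0]),"rad",np.hypot(pc[2]-.124,.065-pc[0]),"y",pc[1],"phi",phi,"F",np.round(s["force"],1),"gap",s["finger_gap"])
    cur=np.array([u[0],u[2]])
    for th in np.linspace(t0,t1,n+1)[1:]:
        f=k*th; g=np.array([.065-rad*np.cos(th),.124+rad*np.sin(th)])+r.pinch_z*np.array([np.sin(f),-np.cos(f)])
        d=g-cur; X=np.array([-np.cos(phi),-np.sin(phi)]);Z=np.array([np.sin(phi),-np.cos(phi)])
        print(round(th,2),"ry %.3f dx %.1f dz %.1f"%(phi-f,1000*d@X,1000*d@Z)); cur=g;phi=f
E
python3 -c "
from h import *
arc(.02,.66)"
```

```text
t 11.1 theta now 0.0019195453171858231 rad 0.1516060405378719 y 0.034437868941747427 phi 0.006052100082873844 F [ 0.7  0.8 -0.7] gap 0.024733769710654906
0.1 ry -0.024 dx 0.1 dz -15.0
0.18 ry -0.024 dx -2.5 dz -12.1
0.26 ry -0.024 dx -3.8 dz -11.8
0.34 ry -0.024 dx -5.0 dz -11.4
0.42 ry -0.024 dx -6.1 dz -10.8
0.5 ry -0.024 dx -7.2 dz -10.2
0.58 ry -0.024 dx -8.2 dz -9.4
0.66 ry -0.024 dx -9.2 dz -8.6
```

Call:
{"method": "carry_out", "body": {
  "deltas": [0, -0.024, 0, 0, 0, -13, 10, 0, -0.024, 0, -2, 0, -12, 10, 0, -0.024, 0, -3.5, 0, -12, 10, 0, -0.024, 0, -5, 0, -11, 10, 0, -0.024, 0, -6, 0, -11, 10, 0, -0.024, 0, -7, 0, -10, 10]
}}

```text
time: 11.7
eef_pos: [0.4904, -0.1205, 0.1799]
ee_rot: [[-0.971, 0.172, 0.165], [0.169, 0.985, -0.036], [-0.169, -0.007, -0.986]]
force: [7.4, -0.6, -9.7]
finger_gap: 0.0244
```

```bash
python3 -c "
from h import *
arc(.42,1.06)"
```

```text
t 11.7 theta now 0.5277513605705069 rad 0.14768149657484347 y 0.034381811720171615 phi 0.17002247829021247 F [ 7.4 -0.6 -9.7] gap 0.024442325327596895
0.5 ry 0.020 dx 7.1 dz -0.1
0.58 ry -0.024 dx -8.2 dz -9.4
0.66 ry -0.024 dx -9.2 dz -8.6
0.74 ry -0.024 dx -10.0 dz -7.6
0.82 ry -0.024 dx -10.8 dz -6.6
0.9 ry -0.024 dx -11.4 dz -5.5
0.98 ry -0.024 dx -11.9 dz -4.3
1.06 ry -0.024 dx -12.3 dz -3.1
```

```bash
python3 -c "
from h import *
arc(.53,1.17,8,.3,.151)"
```

```text
t 11.7 theta now 0.5277513605705069 rad 0.14768149657484347 y 0.034381811720171615 phi 0.17002247829021247 F [ 7.4 -0.6 -9.7] gap 0.024442325327596895
0.61 ry -0.013 dx -6.1 dz -11.3
0.69 ry -0.024 dx -9.4 dz -8.1
0.77 ry -0.024 dx -10.2 dz -7.2
0.85 ry -0.024 dx -10.9 dz -6.1
0.93 ry -0.024 dx -11.4 dz -5.0
1.01 ry -0.024 dx -11.9 dz -3.8
1.09 ry -0.024 dx -12.2 dz -2.6
1.17 ry -0.024 dx -12.4 dz -1.4
```

Call:
{"method": "carry_out", "body": {
  "deltas": [0, -0.015, 0, -6, 0, -11, 10, 0, -0.024, 0, -9, 0, -8, 10, 0, -0.024, 0, -10, 0, -7, 10, 0, -0.024, 0, -11, 0, -6, 10, 0, -0.024, 0, -11, 0, -5, 10]
}}

```text
time: 12.2
eef_pos: [0.5311, -0.1277, 0.2286]
ee_rot: [[-0.944, 0.172, 0.281], [0.162, 0.985, -0.059], [-0.287, -0.01, -0.958]]
force: [10.3, -1.3, -17.9]
finger_gap: 0.0235
```

```bash
python3 -c "
from h import *
arc(.93,1.57,8,.3,.151)"
```

```text
t 12.2 theta now 0.9450157763764363 rad 0.15113550738009726 y 0.03431660713267474 phi 0.2913438517634633 F [ 10.3  -1.3 -17.9] gap 0.023470480650755656
1.01 ry -0.012 dx -9.6 dz -2.8
1.09 ry -0.024 dx -12.2 dz -2.6
1.17 ry -0.024 dx -12.4 dz -1.4
1.25 ry -0.024 dx -12.5 dz -0.1
1.33 ry -0.024 dx -12.5 dz 1.1
1.41 ry -0.024 dx -12.3 dz 2.4
1.49 ry -0.024 dx -12.0 dz 3.6
1.57 ry -0.024 dx -11.5 dz 4.8
```

Call:
{"method": "carry_out", "body": {
  "deltas": [0, -0.015, 0, -10, 0, 0, 10, 0, -0.024, 0, -12, 0, -2, 10, 0, -0.024, 0, -12, 0, -1, 10, 0, -0.024, 0, -12, 0, 0, 10, 0, -0.024, 0, -12, 0, 1, 10]
}}

```text
time: 12.7
eef_pos: [0.571, -0.1348, 0.2475]
ee_rot: [[-0.915, 0.174, 0.365], [0.16, 0.985, -0.068], [-0.371, -0.004, -0.928]]
force: [-6.0, 1.4, 6.9]
finger_gap: 0.0238
```

```bash
python3 -c "
from h import *
arc(1.33,1.81,6,.3,.149)
i=eyes.get_image('side'); cv2.imwrite('pics/n.png',cv2.resize(i['pixels'][80:270,200:400,::-1],None,fx=3,fy=3))"
```

```text
t 12.7 theta now 1.2325270310168859 rad 0.14932432772310747 y 0.034226325180923244 phi 0.3804422341969755 F [-6.   1.4  6.9] gap 0.023801532797474583
1.41 ry -0.043 dx -27.0 dz 3.8
1.49 ry -0.024 dx -11.8 dz 3.5
1.57 ry -0.024 dx -11.4 dz 4.7
1.65 ry -0.024 dx -10.8 dz 5.8
1.73 ry -0.024 dx -10.2 dz 6.9
1.81 ry -0.024 dx -9.4 dz 7.8
```

View pics/n.png

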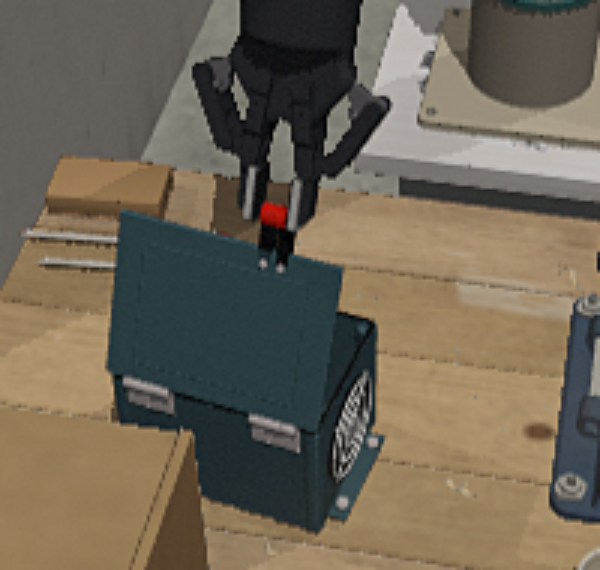

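The flap follows the gripper, at about 1.2 rad. Continuing past upright.

Call:
{"method": "carry_out", "body": {
  "deltas": [0, -0.024, 0, -13, 0, 0, 10, 0, -0.024, 0, -13, 0, 1, 10, 0, -0.024, 0, -13, 0, 2, 10, 0, -0.024, 0, -13, 0, 3, 10, 0, -0.024, 0, -13, 0, 4, 10, 0, -0.024, 0, -12, 0, 5, 10]
}}

```text
time: 13.35
eef_pos: [0.6442, -0.1478, 0.2628]
ee_rot: [[-0.855, 0.174, 0.488], [0.15, 0.985, -0.089], [-0.496, -0.003, -0.868]]
force: [-3.1, -0.6, -7.2]
finger_gap: 0.0225
```

```bash
python3 -c "
from h import *
arc(1.57,1.81,3,.3,.151)"
```

```text
t 13.35 theta now 1.7148680443802329 rad 0.15668270280410232 y 0.03405661778158617 phi 0.519013678901636 F [-3.1 -0.6 -7.2] gap 0.022454840240581822
1.65 ry 0.024 dx 11.9 dz -1.3
1.73 ry -0.024 dx -10.3 dz 7.0
1.81 ry -0.024 dx -9.5 dz 7.9
```

Call:
{"method": "carry_out", "body": {
  "deltas": [0, 0, 0, -10, 0, 7, 10, 0, 0, 0, -4, 0, 4, 10, 0, 0, 0, 0, 0, 0, 10, 0, 0, 0, 0, 0, 0, 55, 0, 0, 0, 0, 0, 0, 55, 0, 0, 0, 0, 0, -15, 60, 0, 0, 0, 0, 0, -25, 60, 0, 0, 0, 0, 0, -25, 60]
}}

```text
time: 14.15
eef_pos: [0.6371, -0.1472, 0.3231]
ee_rot: [[-0.847, 0.176, 0.501], [0.149, 0.984, -0.093], [-0.51, -0.004, -0.86]]
force: [-0.0, -0.5, -0.4]
finger_gap: 0.0512
```

```bash
python3 -c "
from h import *
go(W(-.004,0,.24))
i=eyes.get_image('side'); cv2.imwrite('pics/o.png',cv2.resize(i['pixels'][80:270,200:400,::-1],None,fx=3,fy=3))
i=eyes.get_image('wrist'); cv2.imwrite('pics/ow.png',i['pixels'][...,::-1])"
```

```text
t 14.15 pinch [ 0.6278 -0.1455  0.3392] unit [ 80.2  33.4 339.2] gap 51.2 F [-0.  -0.5 -0.4]
shift mm [123.  -33.2  42.6] rot [-0.005  0.535 -0.001] q [-0.04  0.3   0.29  1.93 -0.26  0.4   1.83]
```

View pics/o.png

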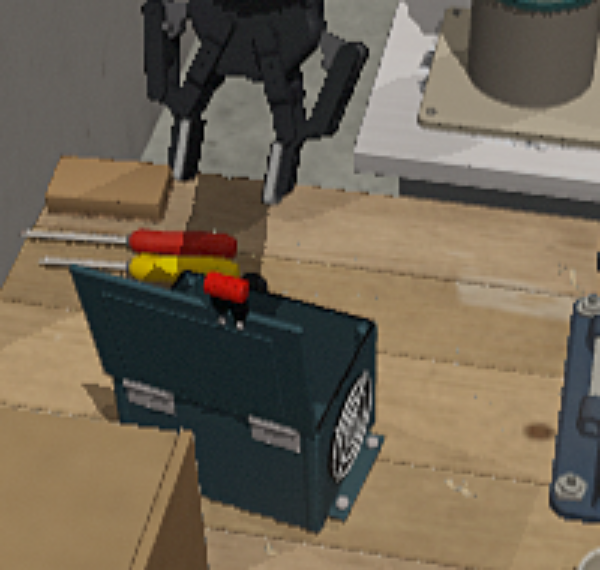

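View pics/ow.png

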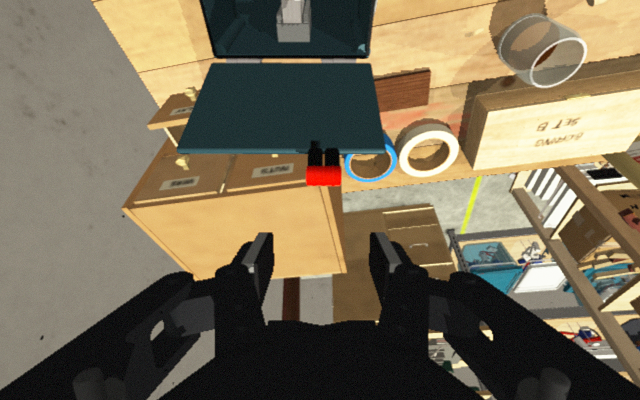

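The flap is open past upright. The red grip is at about wrist (323,175) and side crop (225,287). I'll check the angle by triangulation.

```bash
python3 - <<'E'
from h import *
a=eyes.get_image('wrist'); b=eyes.get_image('side')
_,ca=red(a,(295,155,350,195)); _,cb=red(b,(262,168,290,184)); print(ca,cb)
P,e=two(a,ca[:2],b,cb[:2]); u=Uf(P); print(u,e,"theta",np.arctan2(u[2]-.124,.065-u[0]),np.hypot(u[2]-.124,.065-u[0]))
E
```

```text
(np.float64(322.8849929873773), np.float64(175.59326788218794), 713) (np.float64(275.04424778761063), np.float64(175.2920353982301), 113)
[0.09127854 0.03307457 0.27501628] 0.001421132891759854 theta 1.743082499702619 0.1532856087949253
```

Flap at 1.74 rad with radius 153 mm, matching the given size. Moving back above the tab and making the tool vertical.

Call:
{"method": "carry_out", "body": {
  "deltas": [0, 0.1, 0, 30, -5, -17, 60, 0, 0.13, 0, 30, -10, -12, 60, 0, 0.13, 0, 30, -10, -5, 60, 0, 0.13, 0, 20, -8, 0, 60, 0, 0.04, 0, 0, 0, 0, 60, 0, 0, 0, 0, 0, 0, 60]
}}

```text
time: 14.95
eef_pos: [0.5117, -0.1579, 0.3113]
ee_rot: [[-0.985, 0.173, -0.018], [0.173, 0.985, -0.001], [0.017, -0.004, -1.0]]
force: [-1.3, 0.2, 0.2]
finger_gap: 0.0513
```

```bash
python3 - <<'E'
from h import *
go(W(-.004,0,.24))
i=eyes.get_image('wrist'); cv2.imwrite('pics/p.png',i['pixels'][...,::-1])
h=cv2.cvtColor(i["pixels"],cv2.COLOR_RGB2HSV); m=((h[...,0]>20)&(h[...,0]<35)&(h[...,1]>180)&(h[...,2]>90)).astype(np.uint8)
n,l,st,ce=cv2.connectedComponentsWithStats(m)
for k in range(1,n):
    if st[k,4]>60: print(st[k],ce[k].round(1),Uf(onz(i,*ce[k],.112)).round(4))
print(proj(i,W(-.004,0,.114)))
E
```

```text
t 14.95 pinch [ 0.512  -0.1579  0.33  ] unit [-31.7   1.1 330. ] gap 51.3 F [-1.3  0.2  0.2]
shift mm [-29.2  -0.8  89.5] rot [-0.004 -0.017  0.001] q [-0.02  0.39  0.37  1.69 -0.15  1.11  1.8 ]
[ 200   67   64   31 1113] [232.2  82.1] [-0.1448 -0.1079  0.112 ]
[318 184   7  25 164] [321.  196.6] [-0.0031 -0.0014  0.112 ]
[322.00335125 196.30247879]
```

View pics/p.png

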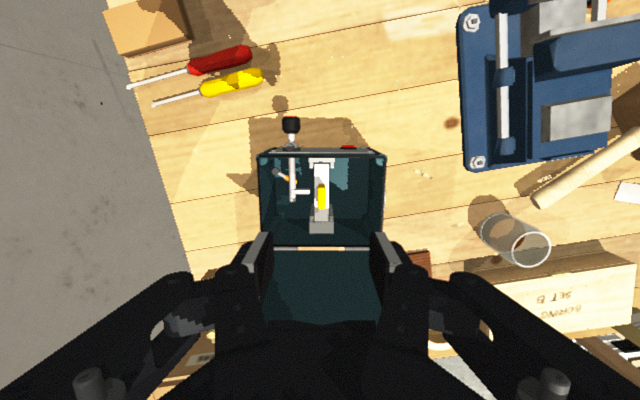

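The tab at (321,197) measures unit (-3,-1) mm, matching the stated position. Descending.

Call:
{"method": "carry_out", "body": {
  "deltas": [0, -0.017, 0, -15, -1, 30, 45, 0, 0, 0, -14, -1, 30, 45, 0, 0, 0, 0, 0, 30, 45, 0, 0, 0, 0, 0, 10, 45, 0, 0, 0, 0, 0, 0, 45, 0, 0, 0, 0, 0, 0, 45]
}}

```text
time: 15.6
eef_pos: [0.5399, -0.1646, 0.209]
ee_rot: [[-0.985, 0.173, 0.008], [0.173, 0.985, -0.004], [-0.008, -0.003, -1.0]]
force: [-0.0, 0.3, -0.0]
finger_gap: 0.0386
```

```bash
python3 -c "
from h import *
go(W(-.004,-.001,.107))"
```

```text
t 15.6 pinch [ 0.5398 -0.1646  0.2277] unit [ -3.2  -0.6 227.7] gap 38.6 F [-0.   0.3 -0. ]
shift mm [  1.9  -0.  120.7] rot [-0.003  0.008  0.001] q [ 0.02  0.52  0.34  1.78 -0.21  0.87  1.85]
```

Call:
{"method": "carry_out", "body": {
  "deltas": [0, 0.008, 0, 2, 0, 25, 45, 0, 0, 0, 0, 0, 25, 45, 0, 0, 0, 0, 0, 20, 45, 0, 0, 0, 0, 0, 10, 45, 0, 0, 0, 0, 0, 0, 45, 0, 0, 0, 0, 0, 0, 45]
}}

```text
time: 16.2
eef_pos: [0.5454, -0.1665, 0.1367]
ee_rot: [[-0.985, 0.172, 0.019], [0.172, 0.985, -0.007], [-0.02, -0.004, -1.0]]
force: [0.1, -0.2, 1.2]
finger_gap: 0.0385
```

```bash
python3 - <<'E'
from h import *
go(W(-.004,-.001,.107))
i=eyes.get_image('wrist'); cv2.imwrite('pics/q.png',cv2.resize(i["pixels"][130:340,200:450,::-1],None,fx=3,fy=3))
E
```

```text
t 16.2 pinch [ 0.545  -0.1664  0.1553] unit [  2.3  -1.5 155.3] gap 38.5 F [ 0.1 -0.2  1.2]
shift mm [ 7.3  0.7 48.2] rot [-0.004  0.02   0.002] q [ 0.06  0.62  0.29  1.85 -0.26  0.7   1.9 ]
```

View pics/q.png

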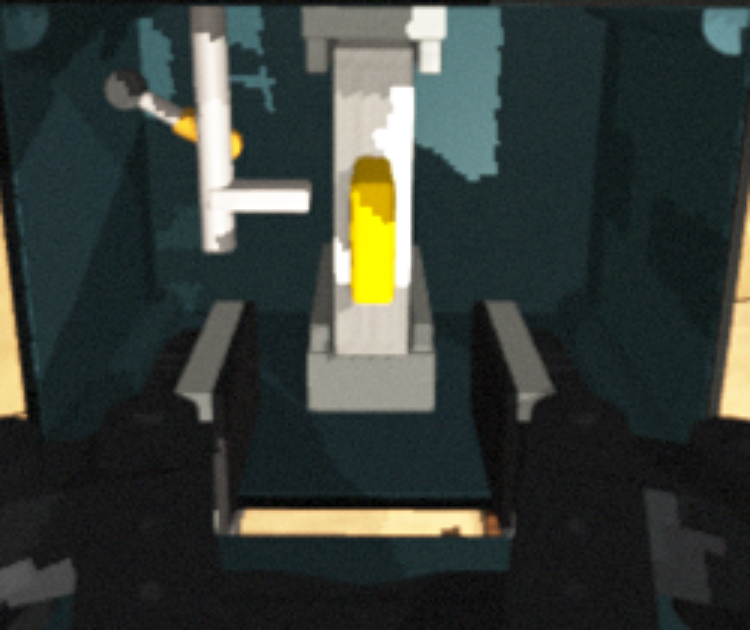

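Call:
{"method": "carry_out", "body": {
  "deltas": [0, 0.02, 0, 6, 0, 14, 45, 0, 0, 0, 2, 0, 12, 45, 0, 0, 0, 1, 0, 8, 45, 0, 0, 0, 0, 0, 5, 45, 0, 0, 0, 0, 0, 0, 45]
}}

```text
time: 16.75
eef_pos: [0.5372, -0.1652, 0.0961]
ee_rot: [[-0.985, 0.172, 0.001], [0.172, 0.985, -0.004], [-0.001, -0.004, -1.0]]
force: [0.6, -0.3, 0.1]
finger_gap: 0.0384
```

```bash
python3 - <<'E'
from h import *
go(W(-.004,-.001,.107))
i=eyes.get_image('wrist'); cv2.imwrite('pics/q2.png',cv2.resize(i["pixels"][130:340,200:450,::-1],None,fx=3,fy=3))
E
```

```text
t 16.75 pinch [ 0.5372 -0.1651  0.1148] unit [ -5.6  -1.6 114.8] gap 38.4 F [ 0.6 -0.3  0.1]
shift mm [-1.6  0.7  7.8] rot [-0.004  0.001  0.002] q [ 0.07  0.67  0.27  1.88 -0.28  0.62  1.91]
```

View pics/q2.png

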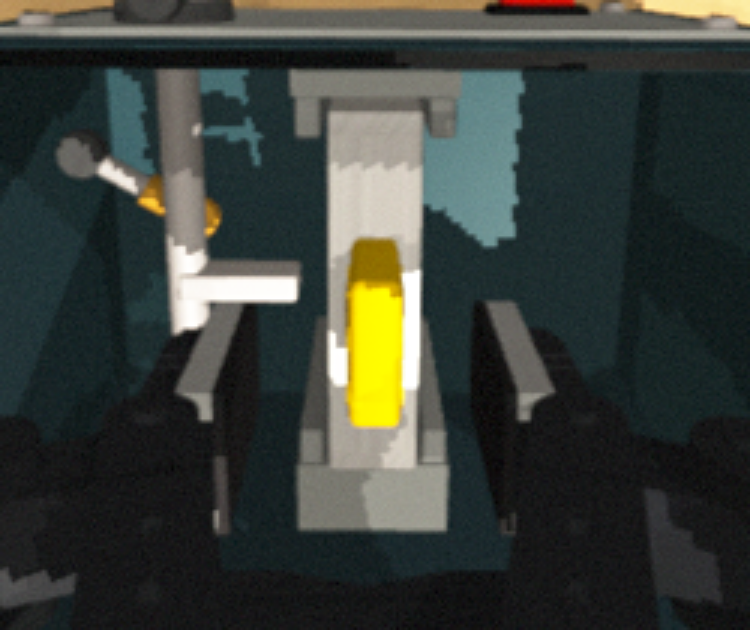

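Call:
{"method": "carry_out", "body": {
  "deltas": [0, 0, 0, -1, 1, 5, 42, 0, 0, 0, 0, 0, 3, 40, 0, 0, 0, 0, 0, 0, 20, 0, 0, 0, 0, 0, 0, 0, 0, 0, 0, 0, 0, 0, 0, 0, 0, 0, 0, 0, 0, 0],
  "newtons": 60
}}

```text
time: 17.4
eef_pos: [0.5395, -0.1646, 0.0885]
ee_rot: [[-0.985, 0.172, 0.003], [0.172, 0.985, -0.004], [-0.003, -0.004, -1.0]]
force: [-0.1, 0.6, -2.2]
finger_gap: 0.007
```

```bash
python3 - <<'E'
from h import *
go(W(-.004,-.001,.107))
i=eyes.get_image('wrist'); cv2.imwrite('pics/q3.png',cv2.resize(i["pixels"][130:340,200:450,::-1],None,fx=3,fy=3))
E
```

```text
t 17.4 pinch [ 0.5394 -0.1645  0.1072] unit [ -3.5  -0.6 107.2] gap 7.0 F [-0.1  0.6 -2.2]
shift mm [ 0.5 -0.4  0.2] rot [-0.004  0.003  0.002] q [ 0.07  0.69  0.26  1.88 -0.29  0.61  1.92]
```

View pics/q3.png

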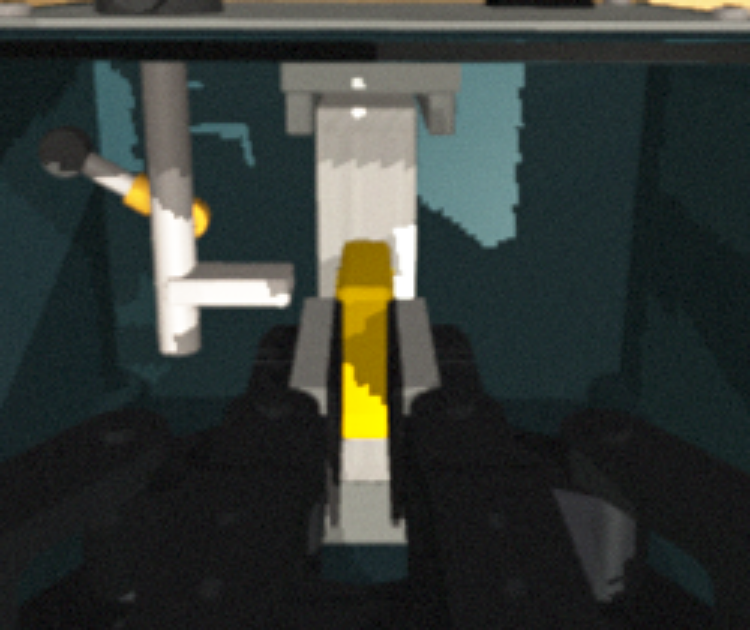

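The pads hold the tab. Drawing it up gently.

Call:
{"method": "carry_out", "body": {
  "deltas": [0, 0, 0, 0, 0, -6, 0, 0, 0, 0, 0, 0, -7, 0, 0, 0, 0, 0, 0, -7, 0, 0, 0, 0, 0, 0, -7, 0],
  "newtons": 80
}}

```text
time: 17.85
eef_pos: [0.5384, -0.1642, 0.1166]
ee_rot: [[-0.985, 0.172, 0.0], [0.172, 0.985, -0.004], [-0.001, -0.004, -1.0]]
force: [-0.3, 0.6, -2.2]
finger_gap: 0.0068
```

```bash
python3 -c "
from h import *
go(W(-.0035,-.0006,.24))"
```

```text
t 17.85 pinch [ 0.5384 -0.1642  0.1353] unit [ -4.6  -0.5 135.3] gap 6.8 F [-0.3  0.6 -2.2]
shift mm [  -1.2   -0.5 -104.7] rot [-0.004  0.001  0.002] q [ 0.06  0.65  0.28  1.86 -0.27  0.67  1.9 ]
```

Rising freely with low force. Continuing.

Call:
{"method": "carry_out", "body": {
  "deltas": [0, 0, 0, -1, 0, -9, 0, 0, 0, 0, 0, 0, -10, 0, 0, 0, 0, 0, 0, -11, 0, 0, 0, 0, 0, 0, -11, 0, 0, 0, 0, 0, 0, -11, 0, 0, 0, 0, 0, 0, -11, 0]
}}

```text
time: 18.45
eef_pos: [0.5394, -0.1642, 0.1859]
ee_rot: [[-0.985, 0.172, 0.001], [0.172, 0.985, -0.004], [-0.002, -0.004, -1.0]]
force: [0.6, -0.2, -2.3]
finger_gap: 0.0063
```

```bash
python3 -c "
from h import *
go(W(-.0035,-.0006,.25))
i=eyes.get_image('wrist'); cv2.imwrite('pics/s.png',i['pixels'][...,::-1])"
```

```text
t 18.45 pinch [ 0.5394 -0.1641  0.2046] unit [-3.600e+00 -2.000e-01  2.046e+02] gap 6.3 F [ 0.6 -0.2 -2.3]
shift mm [ -0.2  -0.5 -45.4] rot [-0.004  0.002  0.002] q [ 0.03  0.55  0.33  1.8  -0.23  0.82  1.86]
```

View pics/s.png

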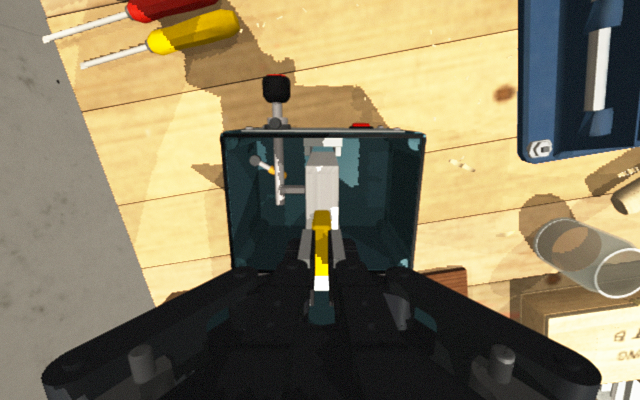

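The plate is held by its tab at (322,240) and rising with the gripper. I'll lift about 55 mm more, pause, and then make the quarter turn.

Call:
{"method": "carry_out", "body": {
  "deltas": [0, 0, 0, 0, 0, -12, 0, 0, 0, 0, 0, 0, -14, 0, 0, 0, 0, 0, 0, -14, 0, 0, 0, 0, 0, 0, -12, 0, 0, 0, 0, 0, 0, 0, 0, 0, 0, 0, 0, 0, 0, 0, 0, 0, 0, 0, 0, 0, 0]
}}

```text
time: 19.2
eef_pos: [0.5397, -0.1641, 0.2427]
ee_rot: [[-0.985, 0.172, 0.004], [0.172, 0.985, -0.004], [-0.005, -0.004, -1.0]]
force: [-0.6, -0.5, -2.5]
finger_gap: 0.0064
```

```bash
python3 -c "
from h import *
go(W(-.010,-.0006,.255))
i=eyes.get_image('side'); cv2.imwrite('pics/t.png',cv2.resize(i['pixels'][60:270,190:400,::-1],None,fx=3,fy=3))"
```

```text
t 19.2 pinch [ 0.5396 -0.164   0.2614] unit [-3.400e+00 -1.000e-01  2.614e+02] gap 6.4 F [-0.6 -0.5 -2.5]
shift mm [ 6.6 -0.4  6.4] rot [-0.004  0.005  0.002] q [ 0.01  0.49  0.35  1.74 -0.2   0.95  1.84]
```

View pics/t.png

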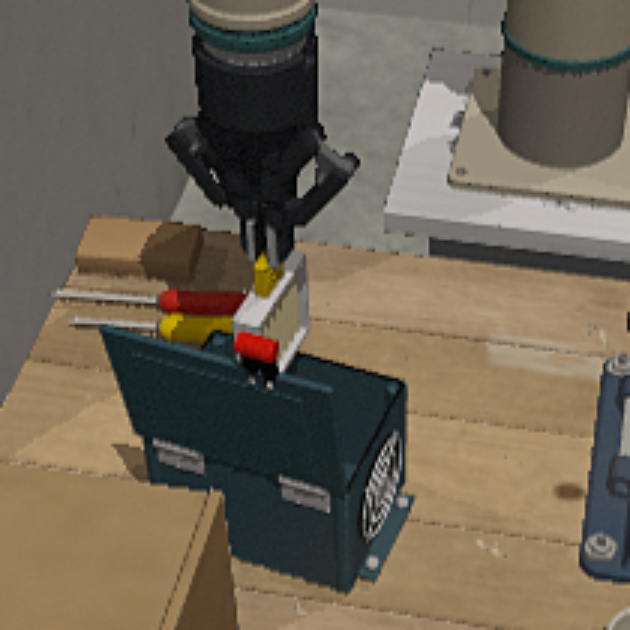

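The side view shows the plate out of the unit and upright. I'll rise a little more, move away from the flap, and turn.

Call:
{"method": "carry_out", "body": {
  "deltas": [0, 0, 0, 7, 0, -10, 0, 0, 0, 0, 8, 0, -10, 0, 0, 0, 0.08, 0, 0, 0, 0, 0, 0, 0.13, 0, 0, 0, 0, 0, 0, 0.13, 0, 0, 0, 0, 0, 0, 0.13, 0, 0, 0, 0, 0, 0, 0.13, 0, 0, 0, 0, 0, 0, 0.13, 0, 0, 0, 0]
}}

```text
time: 20.05
eef_pos: [0.5188, -0.1606, 0.2674]
ee_rot: [[-0.596, 0.803, 0.003], [0.803, 0.596, -0.001], [-0.003, 0.002, -1.0]]
force: [-0.3, 0.5, -1.3]
finger_gap: 0.0065
```

```bash
python3 -c "
from h import *
go(W(-.018,0,.28),az=-10)"
```

```text
t 20.05 pinch [ 0.5187 -0.1606  0.2861] unit [-24.6  -0.4 286.1] gap 6.5 F [-0.3  0.5 -1.3]
shift mm [-4.5  4.8  6.1] rot [0.003 0.002 0.813] q [-0.13  0.46  0.57  1.76 -0.29  1.01  1.18]
```

Call:
{"method": "carry_out", "body": {
  "deltas": [0, 0, 0.13, 0, 0, 0, 0, 0, 0, 0.13, 0, 0, 0, 0, 0, 0, 0.13, 0, 0, 0, 0, 0, 0, 0.13, 0, 0, 0, 0, 0, 0, 0.13, 0, 0, 0, 0, 0, 0, 0.08, 0, 0, 0, 0, 0, 0, 0, 0, 0, 0, 0]
}}

```text
time: 20.75
eef_pos: [0.5149, -0.1588, 0.2727]
ee_rot: [[0.124, 0.992, 0.006], [0.992, -0.125, 0.004], [0.005, 0.005, -1.0]]
force: [-0.5, -0.1, -2.1]
finger_gap: 0.0067
```

```bash
python3 -c "
from h import *
go(W(-.018,0,.28),az=-10)"
```

```text
t 20.75 pinch [ 0.5147 -0.1588  0.2914] unit [-28.8   0.7 291.4] gap 6.7 F [-0.5 -0.1 -2.1]
shift mm [-1.3 10.7 11.5] rot [ 0.005 -0.005  0.05 ] q [-0.26  0.5   0.79  1.77 -0.41  1.05  0.55]
```

Call:
{"method": "carry_out", "body": {
  "deltas": [0.005, -0.005, 0.05, 0, 5, 2, 0, 0, 0, 0, 0, 0, 0, 0, 0, 0, 0, 0, 0, 0, 0, 0, 0, 0, 0, 0, 0, 0]
}}

```text
time: 21.15
eef_pos: [0.5186, -0.1588, 0.2724]
ee_rot: [[0.168, 0.986, 0.001], [0.986, -0.168, 0.002], [0.002, 0.001, -1.0]]
force: [0.8, -0.0, -1.9]
finger_gap: 0.0065
```

```bash
python3 - <<'E'
from h import *
go(W(-.018,0,.28),az=-10)
for n in('side','wrist','top'):
    i=eyes.get_image(n); p=i['pixels']
    if n=='side':
        p=cv2.resize(p[60:270,190:400],None,fx=3,fy=3,interpolation=cv2.INTER_CUBIC)
        _,c=red(i,(262,165,295,190)); print(c,"exp grip",proj(i,W(.0913,.033,.275)), "plate pred bottom corners",[proj(i,W(-.024,y,.179)).round() for y in(-.042,.042)],"top",[proj(i,W(-.024,y,.255)).round() for y in(-.042,.042)])
    if n=='wrist': print('knob disc pred',proj(i,W(-.109,-.042,.078)))
    cv2.imwrite(f'pics/u_{n}.png',p[...,::-1])
E
```

```text
t 21.15 pinch [ 0.5185 -0.1588  0.2911] unit [-25.1   1.3 291.1] gap 6.5 F [ 0.8 -0.  -1.9]
shift mm [-1.4  7.1 11.1] rot [ 0.001 -0.002  0.006] q [-0.27  0.51  0.8   1.75 -0.41  1.06  0.51]
(np.float64(275.03508771929825), np.float64(175.2017543859649), 114) exp grip [274.63879662 175.20855646] plate pred bottom corners [array([268., 164.]), array([303., 174.])] top [array([265., 138.]), array([302., 147.])]
knob disc pred [256.51650955 205.0611413 ]
```

View pics/u_side.png

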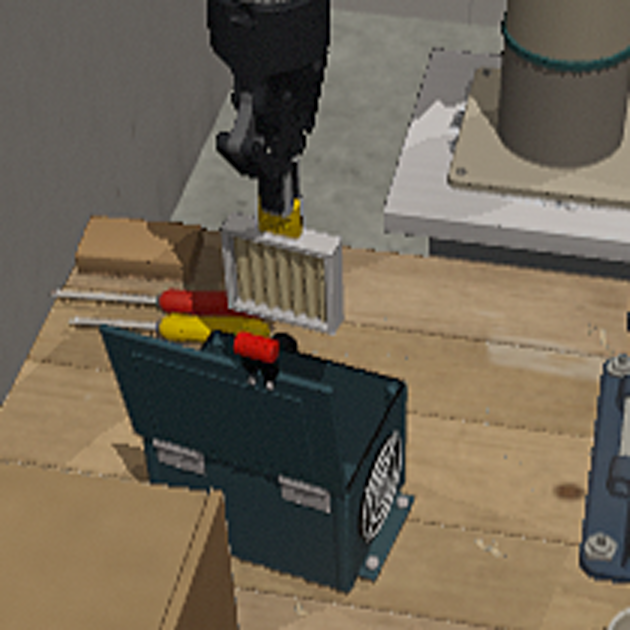

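View pics/u_wrist.png

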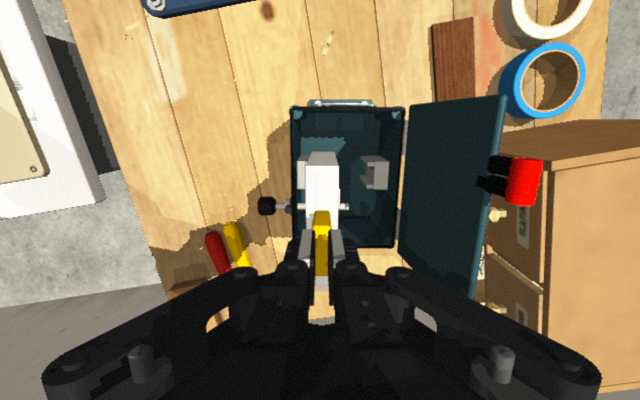

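View pics/u_top.png

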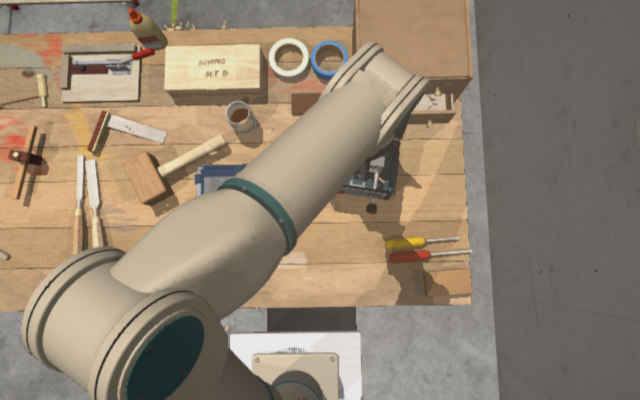

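The side view shows the plate upright, pleats facing front and rear, with corners near the prediction. The flap grip at (275,175) hasn't moved since release, the knob disc at wrist (258,206) is at home (predicted 257,205), and the bystanders are in place. Handing in.

```bash
python3 -c "
from h import *
s=r.observe(); print(s['time'],np.abs(s['joint_velocities']).max(),s['finger_gap']); print(r.close_job())"
```

```text
21.3 0.00683535035062976 0.006848337689392763
the job is handed in; nothing more can be done
None
```

The job is done and handed in at 21.3 s; `r.close_job()` gives no verdict, so the results below are my own measurements.

I pulled the shaker knob out to its stop and pushed it home. I then swung the flap up past upright, drew the plate out by its tab, turned it a quarter turn and held it above the unit.

- **Knob:** the red disc moved about 30 mm out and 30 mm back. In the last wrist view it is within about 2 pixels of its home position.
- **Flap:** triangulation gave 1.74 rad and a radius of 153 mm, which matches the size given. The grip had not moved in the final side view.
- **Plate:** its lower edge is about 0.18 m above the bench by calculation from the gripper pose, about 25 mm in front of the unit's middle. The gripper is vertical and the jaws are within about 0.01 rad of the needed direction. The side view shows the plate upright with its pleats parallel to the front panel, and the arm was still.
- **Bystanders:** they look untouched in the camera views; I did not measure their displacement.

**What went wrong or disagreed:**
- The first grip on the knob closed over its top, with about 35 N on the wrist and no visible effect on the knob; I reopened and gripped about 15 mm lower.
- The finger gap read about 2–3 mm less than the size of each object gripped.

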